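Nest the wax trays and hang up the jugs after candle pouring

TASK

The candles are poured, so clear the bench: put every loose half-moon tray into the tray fixed on the dark wooden board, one inside the other, each turned so that its straight side lies over the straight side below and it sits fully down and level. Hang the two enamel jugs by their handles on the hooked stand, one jug on each hook; do not disturb the finished tin candles.

Things in the scene. Friction and masses are not known exactly. Their poses are not given: they have to be found in the camera images.
- rack: fixed dark wooden board 100 x 180 x 18 mm with a half-moon steel tray, of the same shape as the loose ones, screwed down on it (its underside 18 mm above the bench). Origin: centre of the board's underside; axes as for the trays (+x from straight side to bow); place and yaw vary
- rack_seat (a point): centre of the underside of the fixed tray, 18 mm above the bench, axes as the board's. Outlines matched, a tray drops into the one below until its band rests on that tray's rim, 14 mm higher than that tray, with about 1.6 mm of play to each side; turned the wrong way it stays perched
- rack_flat (a point): middle of the straight side of the fixed tray, on its outer face at rim height
- tray1: loose half-moon (D-outline) steel tray, open upward, 66 (x) by 150 (y) by 36 mm high, 0.22 kg, mostly in the floor; all trays alike; may be absent. Origin: centre of the underside, midway between straight side and top of the bow; z up, +x from the straight side (outer face x = -33 mm, full length) to the bow (outer face x = +33 mm, its middle 48 mm straight)
- tray1_flat (a point): middle of tray1's straight side, outer face, at rim height (x -33, y 0, z 36 mm in the tray's frame). Walls 2.5 mm lean inward to a floor 36 mm wide; round the rim runs an upright band 14 mm high (z 22 to 36 mm), 66 mm over its outer faces at the middle: pinch it there, across x; deeper fingers meet the band of the tray below when nesting
- tray2: loose half-moon (D-outline) steel tray, open upward, 66 (x) by 150 (y) by 36 mm high, 0.22 kg, mostly in the floor; all trays alike; may be absent. Origin: centre of the underside, midway between straight side and top of the bow; z up, +x from the straight side (outer face x = -33 mm, full length) to the bow (outer face x = +33 mm, its middle 48 mm straight)
- tray2_flat (a point): middle of tray2's straight side, outer face, at rim height (x -33, y 0, z 36 mm in the tray's frame). Walls 2.5 mm lean inward to a floor 36 mm wide; round the rim runs an upright band 14 mm high (z 22 to 36 mm), 66 mm over its outer faces at the middle: pinch it there, across x; deeper fingers meet the band of the tray below when nesting
- tray3: loose half-moon (D-outline) steel tray, open upward, 66 (x) by 150 (y) by 36 mm high, 0.22 kg, mostly in the floor; all trays alike; may be absent. Origin: centre of the underside, midway between straight side and top of the bow; z up, +x from the straight side (outer face x = -33 mm, full length) to the bow (outer face x = +33 mm, its middle 48 mm straight)
- tray3_flat (a point): middle of tray3's straight side, outer face, at rim height (x -33, y 0, z 36 mm in the tray's frame). Walls 2.5 mm lean inward to a floor 36 mm wide; round the rim runs an upright band 14 mm high (z 22 to 36 mm), 66 mm over its outer faces at the middle: pinch it there, across x; deeper fingers meet the band of the tray below when nesting
- stand: fixed stand: dark wooden foot 110 x 250 x 18 mm, two hooks of 8 mm dark rod at y = -80 and +80 mm. Each rises at x = 0 to 200 mm, runs level 85 mm towards the stand's -x (arm axis 200 mm above the bench), and turns up at its free end, tip top 20 mm above the arm's axis. Nothing stands above the arms. Origin: centre of the foot's underside; place and yaw vary
- hook_right (a point): on the axis of the level arm of the hook at the stand's -y side, 45 mm from its upright and 40 mm from its upturned tip, 200 mm above the bench (axes as the stand's)
- hook_left (a point): the same point on the hook at the stand's +y side
- jug1: white enamel jug, straight round body 62 mm in diameter, 80 mm high, open on top, 0.18 kg, with a D handle of 8 mm dark rod on its +y side reaching 74 mm from the jug's axis; both jugs alike. Origin: centre of the underside, z up. Hung by the handle's top bar it swings down on its side once let go and goes on swinging for some seconds, which does no harm
- jug1_loop (a point): middle of the opening of jug1's handle (y 49, z 42 mm in the jug's frame); the opening spans y 31 to 66 mm and z 18 to 64 mm, and one looks through it along the jug's x
- jug2: white enamel jug, straight round body 62 mm in diameter, 80 mm high, open on top, 0.18 kg, with a D handle of 8 mm dark rod on its +y side reaching 74 mm from the jug's axis; both jugs alike. Origin: centre of the underside, z up. Hung by the handle's top bar it swings down on its side once let go and goes on swinging for some seconds, which does no harm
- jug2_loop (a point): middle of the opening of jug2's handle (y 49, z 42 mm in the jug's frame); the opening spans y 31 to 66 mm and z 18 to 64 mm, and one looks through it along the jug's x
- candle1: bystander: finished tin candle, 76 mm in diameter, 62 mm high with a cardboard wick above; origin: centre of its underside
- candle2: bystander: finished tin candle, 76 mm in diameter, 62 mm high with a cardboard wick above; origin: centre of its underside

How it is judged:
By the outcome, as a careful person would: the job done as asked, in the order asked, and still so for the second after the job is handed in, with the robot touching nothing.
Of tray1, tray2, tray3 only 2 to 3 are there at a start; the rules pass over those that are not, and their reading is None.
At some moment in a run one of tray1, tray2, tray3 may be knocked a few centimetres aside while the robot is not near it.
It also fails if it takes over 210 s, if anything falls off the work surface, if the arm or the gripper's body presses on something with over 40 N, if the wrist force passes 120 N, or if a joint passes its speed limit or range.

ROBOT

A 7-joint arm with a two-finger parallel gripper is mounted at the origin on the work surface. World frame = base frame: x ahead of the robot, y to its left, z up, the work surface at z = 0. Lengths are in m, angles in rad, forces in N, time in s.
With the tool pointing down it reaches from about 0.4 to 0.85 m from the base axis. Payload 4.5 kg.
Tool frame: the origin (TCP) lies on the mounting face of the last link; the fingertips stand 173 mm ahead of it and the grasp point (between the pads) lies 155 mm ahead of it; z points along the fingers, y is the line along which they close (so a half turn about z gives the same grasp; the last joint's range is limited). The gripper opens to 85 mm and grips with 20 to 120 N. Pads are 22 mm wide; open, the fingers measure 114 mm over their backs; the gripper's body (76 mm by 85 mm) begins 54 mm behind the grasp point. The pads swing forward as they close: fully open they stand 13 mm farther back than shut.
Start: joints at [1.337, 0.689, -0.195, 1.565, 0.157, 0.902, -0.215], TCP at [0.165, -0.603, 0.405] pointing down, gripper open.
Joint ranges: [-3.01, 3.01], [-0.46, 2.08], [-1.47, 1.51], [0.13, 2.56], [-1, 4.14], [0.04, 2.09], [-2.66, 2.66]. Speed limits (rad/s): [2.57, 2.57, 3.14, 3.14, 3.14, 3.14, 3.14].

INTERFACE

Orientations are given as a unit quaternion [x, y, z, w].
In Python, from rig import env gives the robot as it stands.
- The arm moves only by the tool arm_command, never from a script. Its argument "plan" is a list of rows, each a list of 7 numbers: the shift along the tool's x, y, z in mm, then the turn, a rotation vector about the tool's x, y, z in degrees, then the opening, from -1 (shut) to 1 (fully open), so that 0 is half open. In form: [[x, y, z, rx, ry, rz, jaw], ...]. A call has 1 to 8 rows; each row is the pose to reach, as a shift and turn from the pose commanded when the call began, along the tool's axes at that moment; what a row does not reach only later rows make up. A row lasts 1/10 s, in which the tool goes at most 50 mm and 8.59 degrees, less where a joint would pass 70% of its speed; a pose out of reach is approached as far as the arm can. A call with a gripper value outside its range is refused whole. The fingers move at their own pace and stop on an object; the grip force is fixed at half the most. Time passes only in rows, so rows that repeat a pose let the fingers close. It gives the time, the measured TCP pose, the force, the opening and the grip force at its end, in the units of the state.
- env.sense(): the state, without advancing time (a new reading comes with each control period).
- env.get_image(name): name is "scene" or "top" or "wrist"; returns a dict with "frame" (384x512x3 uint8, red, green, blue), "camera_matrix" (3x3 intrinsics, pixels), "origin" and "orientation" of the camera in the world; the wrist camera has in their place "hand_eye" (4x4, takes a point from camera to tool coordinates, whose origin is the TCP and whose axes are the flange's). Camera axes: x right, y up, looking along -z (the intrinsics and any distortion apply to the point x, -y, -z); pixel columns grow to the right and rows downward; lengths in m; the calibration is good to about 2 mm. A picture is of the moment at which its call begins: read the wrist's pose just before it. There is no depth.
- env.finish_job(): hands the job in; it is judged then, once.
The state is a dict: "time_s": time; "qpos": joint angles; "qvel": joint speeds; "joint_efforts": joint torques, N m; "eef_pos": TCP position; "tool_rot": TCP orientation; "wrist_force": force on the tool from outside, world axes, zero at the start; "torque": the same for the moment, N m; "finger_gap": opening from 0.0 (shut) to 1.0 (fully open); "grip_force": force on a finger pad.
Only numpy, scipy, OpenCV 4.12 (cv2) and the standard library are available. Lean on these libraries where they do the work, as an engineer would, in place of code of your own. Each camera call takes 0.05 s, during which the arm holds its last target. There are 200 camera calls.

## Working session

There is one attempt and no reset: what is moved stays moved. The work goes in short steps, Python scripts to look and compute and a tool call to move; the robot and the scene stay as the last step left them, time stands still between calls to the robot, and variables do not carry over. Pictures are saved under pics/ and viewed, at most 14 in all, crops included, and the job is handed in when it is done.

Besides the shell and the picture viewer there is one more tool, called after "Request:" by a JSON object that holds its "api" and its "payload". arm_command: Moves the arm, as the interface text tells. Its arguments: {"type":"object","properties":{"plan":{"type":"array"}},"required":["plan"]}

```bash
ls; mkdir -p pics; python3 - <<'E'
from rig import env
import cv2
s=env.sense();print({k:s[k] for k in s})
for n in("top","scene"):
    d=env.get_image(n);cv2.imwrite(f"pics/{n}0.png",d["frame"][:,:,::-1]);print(n,{k:d[k] for k in d if k!="frame"})
d=env.get_image("wrist");print({k:d[k] for k in d if k!="frame"})
E
```

```text
pics
{'time_s': 0.0, 'qpos': array([ 1.33680824,  0.69000276, -0.19449186,  1.56634346,  0.15729858,
        0.90250513, -0.21511625]), 'qvel': array([-0.00064223, -0.00093056,  0.00092131,  0.00012903, -0.00277627,
       -0.0011141 , -0.00042458]), 'joint_efforts': array([ 3.78341019e-04, -5.39607811e+01, -1.26699954e+00, -1.58543926e+01,
        8.94921744e-03,  9.52795643e-03,  1.75962242e-05]), 'eef_pos': array([ 0.16525093, -0.60241668,  0.40387162]), 'tool_rot': array([ 9.91045797e-01,  1.33519119e-01, -1.97466934e-04, -9.13127644e-04]), 'wrist_force': array([0.00886011, 0.49336638, 0.01643163]), 'torque': array([0.0144835 , 0.00819495, 0.00702126]), 'grip_force': 0.0, 'finger_gap': 0.9983233054096754}
top {'camera_matrix': array([[427.78674243,   0.        , 253.90508691],
       [  0.        , 427.78674243, 185.78061828],
       [  0.        ,   0.        ,   1.        ]]), 'origin': array([ 0.37624462, -0.02147647,  1.28943614]), 'orientation': array([-0.06499605,  0.0588784 ,  0.70666874, -0.70208842])}
scene {'camera_matrix': array([[368.59566104,   0.        , 258.48070587],
       [  0.        , 368.59566104, 190.82515445],
       [  0.        ,   0.        ,   1.        ]]), 'origin': array([1.24014281, 0.44178858, 1.03700492]), 'orientation': array([0.16963278, 0.31294112, 0.83122382, 0.42703575])}
{'camera_matrix': array([[272.29989009,   0.        , 256.20762186],
       [  0.        , 272.29989009, 192.33156788],
       [  0.        ,   0.        ,   1.        ]]), 'hand_eye': array([[ 1.59917229e-03,  9.48272454e-01,  3.17453612e-01,
         8.21982523e-02],
       [ 9.99998426e-01, -1.76027959e-03,  2.20677507e-04,
         4.55203729e-04],
       [ 7.68069515e-04,  3.17452759e-01, -9.48273777e-01,
         3.01626403e-02],
       [ 0.00000000e+00,  0.00000000e+00,  0.00000000e+00,
         1.00000000e+00]])}
```

View pics/top0.png

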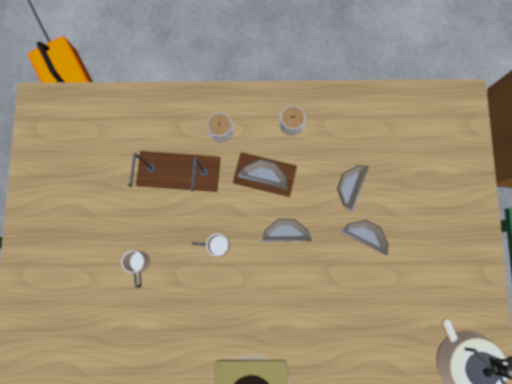

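View pics/scene0.png

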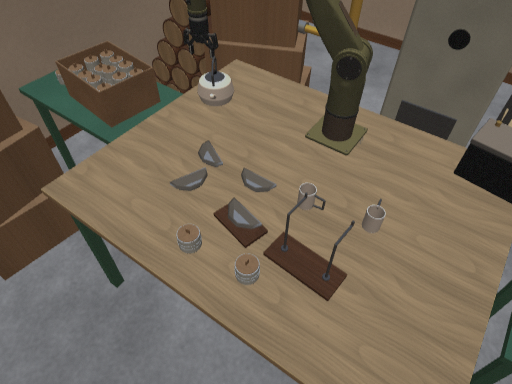

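The top view shows the three loose trays at about (352,187), (366,236) and (287,231). The rack tray is at (265,174), the stand at (178,171) with its hooks pointing left, the jugs at (217,245) and (133,262), and the candles at (220,127) and (292,120). The scene view agrees. Next I'll measure them.

```bash
cat > h.py <<'E'
from rig import env
import numpy as np, cv2
from scipy.spatial.transform import Rotation as R
def snap(n,save=None):
    s=env.sense(); d=env.get_image(n)
    if n=="wrist":
        H=np.array(d["hand_eye"]);Rt=R.from_quat(s["tool_rot"]).as_matrix()
        d["o"]=Rt@H[:3,3]+s["eef_pos"];d["R"]=Rt@H[:3,:3]
    else: d["o"]=np.array(d["origin"]);d["R"]=R.from_quat(d["orientation"]).as_matrix()
    d["K"]=np.array(d["camera_matrix"]);d["s"]=s
    if save: cv2.imwrite(f"pics/{save}.png",d["frame"][:,:,::-1])
    return d
def ray(d,p):
    p=np.atleast_2d(np.asarray(p,float));K=d["K"]
    v=np.c_[(p[:,0]-K[0,2])/K[0,0],-(p[:,1]-K[1,2])/K[1,1],-np.ones(len(p))]
    return v@d["R"].T
def plane(d,p,z):
    r=ray(d,p);return d["o"]+r*((z-d["o"][2])/r[:,2])[:,None]
def proj(d,P):
    c=(np.atleast_2d(P)-d["o"])@d["R"];K=d["K"]
    return np.c_[K[0,0]*c[:,0]/-c[:,2]+K[0,2],-K[1,1]*c[:,1]/-c[:,2]+K[1,2]]
def tri(d1,p1,d2,p2):
    a=ray(d1,p1)[0];b=ray(d2,p2)[0]
    t=np.linalg.lstsq(np.c_[a,-b],d2["o"]-d1["o"],rcond=None)[0]
    A=d1["o"]+t[0]*a;B=d2["o"]+t[1]*b;return (A+B)/2,np.linalg.norm(A-B)
def graymask(d,sat=50):
    h=cv2.cvtColor(d["frame"],cv2.COLOR_RGB2HSV);return ((h[...,1]<sat)).astype(np.uint8)*255
def blobs(m,lo,hi,k=3):
    m=cv2.morphologyEx(m,cv2.MORPH_OPEN,np.ones((k,k),np.uint8)) if k>1 else m
    c,_=cv2.findContours(m,cv2.RETR_EXTERNAL,cv2.CHAIN_APPROX_NONE)
    return [x for x in c if lo<cv2.contourArea(x)<hi]
def dfit(P):
    """D outline, xy points in m -> centre, yaw of +x (flat to bow), size"""
    (c,wh,a)=cv2.minAreaRect((P[:,:2]*1000).astype(np.float32));c=np.array(c)/1000;wh=np.array(wh)/1000
    a=np.radians(a)+(0 if wh[0]<wh[1] else np.pi/2);u=np.array([np.cos(a),np.sin(a)]);v=np.array([-u[1],u[0]])
    q=(P[:,:2]-c)@u
    # flat side: outline is long there
    w=lambda m:np.ptp(((P[:,:2]-c)@v)[m])
    if w(q>.3*q.max())>w(q<.3*q.min()): u=-u
    return c,np.degrees(np.arctan2(u[1],u[0])),sorted(wh)
E
python3 - <<'E'
from h import *
for n in("top","scene"):
    d=snap(n);m=graymask(d,60)
    for c in blobs(m,60,2500):
        P=plane(d,c[:,0],.036);
        if np.abs(P[:,1]).max()>.7 or P[:,0].min()<.15 or P[:,0].max()>1: continue
        M=c[:,0].mean(0);print(n,M.round(),cv2.contourArea(c),[np.round(x,4) for x in dfit(P)])
d=snap("top");f=d["frame"];h=cv2.cvtColor(f,cv2.COLOR_RGB2HSV)
for p in((30,300),(287,231),(265,174),(150,175),(215,245)):print(h[p[1],p[0]])
# dark pixels
m=(h[...,2]<95).astype(np.uint8)*255
for c in blobs(m,40,6000,1):
    P=plane(d,c[:,0],.018)
    if np.abs(P[:,1]).max()<.7 and P[:,0].min()>.15 and P[:,0].max()<1:print(c[:,0].mean(0),[np.round(x,4) for x in dfit(P)])
cv2.imwrite("pics/topc.png",cv2.resize(f[100:300,100:400,::-1],None,fx=2.6,fy=2.6,interpolation=cv2.INTER_CUBIC))
E
```

```text
top [134. 262.] 518.0 [array([0.3773, 0.3368]), np.float64(179.6599), array([0.0683, 0.0819])]
top [212. 244.] 464.0 [array([0.4202, 0.1103]), np.float64(-156.0698), array([0.0704, 0.0975])]
top [366. 236.] 824.5 [array([ 0.4568, -0.3393]), np.float64(-27.2869), array([0.066 , 0.1462])]
top [285. 233.] 804.5 [array([ 0.4668, -0.1024]), np.float64(-0.3511), array([0.0641, 0.1426])]
top [352. 186.] 776.0 [array([ 0.5977, -0.2966]), np.float64(69.9554), array([0.0658, 0.1463])]
top [264. 174.] 822.5 [array([ 0.6412, -0.0419]), np.float64(-14.0385), array([0.0701, 0.1483])]
top [194. 172.] 78.0 [array([0.6404, 0.1685]), np.float64(-95.1035), array([0.0127, 0.0956])]
top [221. 132.] 188.5 [array([0.7647, 0.0889]), np.float64(-168.2117), array([0.0582, 0.0825])]
top [291. 125.] 185.0 [array([ 0.7839, -0.125 ]), np.float64(169.5777), array([0.0565, 0.0823])]
scene [246. 275.] 234.0 [array([0.8055, 0.1061]), np.float64(32.97), array([0.0557, 0.0775])]
scene [190. 244.] 241.5 [array([ 0.8216, -0.1061]), np.float64(49.1898), array([0.0618, 0.0784])]
scene [373. 218.] 453.5 [array([0.3726, 0.328 ]), np.float64(-84.9858), array([0.0641, 0.1308])]
scene [242. 216.] 551.0 [array([ 0.6333, -0.047 ]), np.float64(-14.1428), array([0.0714, 0.153 ])]
scene [306. 196.] 392.0 [array([0.4184, 0.0918]), np.float64(115.5495), array([0.0634, 0.1312])]
scene [257. 181.] 440.5 [array([ 0.4749, -0.0997]), np.float64(0.9886), array([0.0758, 0.1482])]
scene [190. 180.] 459.0 [array([ 0.6076, -0.291 ]), np.float64(69.6834), array([0.0828, 0.1502])]
scene [210. 155.] 344.0 [array([ 0.4645, -0.3353]), np.float64(-25.9734), array([0.0706, 0.1512])]
[ 19  89 161]
[109  33 170]
[108  34 171]
[ 12 151  98]
[107  18 224]
[251.88950276 174.76243094] [array([ 0.6408, -0.0298]), np.float64(-14.6529), array([0.0908, 0.1409])]
[183.24172185 171.12251656] [array([0.646 , 0.2276]), np.float64(176.7036), array([0.0999, 0.257 ])]
```

View pics/topc.png

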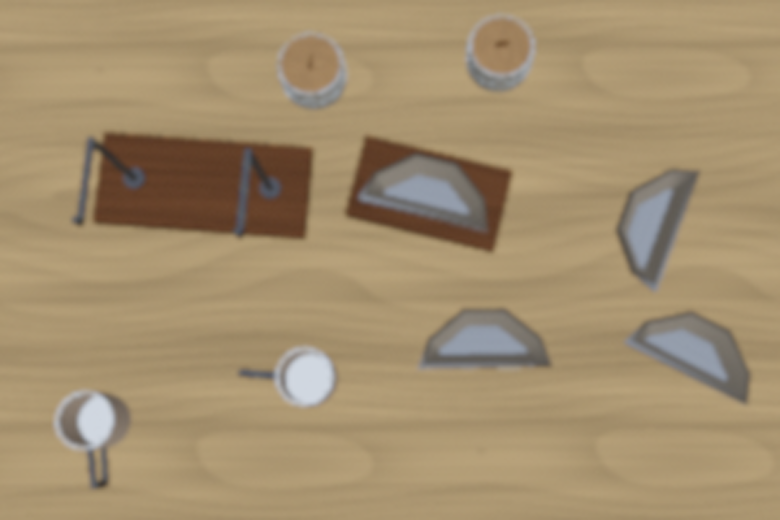

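The crop shows the uprights' tops at (92,143) and (248,152), with the arms running down the image towards the robot. The jug handles point left and down. I'll drive over tray A first, the nearest on the right.

```bash
cat >> h.py <<'E'
def go(x,y,z,psi,s=None):
    """psi: world direction (deg) of tool y, tool straight down -> shift (mm) and rotvec (deg) from the present pose"""
    s=s or env.sense();R0=R.from_quat(s["tool_rot"]);p=np.radians(psi)
    Y=np.array([np.cos(p),np.sin(p),0]);Z=np.array([0,0,-1.]);T=R.from_matrix(np.c_[np.cross(Y,Z),Y,Z])
    print("go",np.r_[R0.inv().apply(np.array([x,y,z])-s["eef_pos"])*1000,(R0.inv()*T).as_rotvec(degrees=True)].round(1))
E
python3 -c "
from h import *
go(.457,-.339,.36,-27)"
```

```text
go [ 351.  -177.    44.5   -0.    -0.   -47.7]
```

Request:
{"api": "arm_command", "payload": {"plan": [[351, -177, 44, 0, 0, -48, 1], [351, -177, 44, 0, 0, -48, 1], [351, -177, 44, 0, 0, -48, 1], [351, -177, 44, 0, 0, -48, 1], [351, -177, 44, 0, 0, -48, 1], [351, -177, 44, 0, 0, -48, 1], [351, -177, 44, 0, 0, -48, 1], [351, -177, 44, 0, 0, -48, 1]]}}

```text
time_s: 1.1
eef_pos: [0.4587, -0.3373, 0.3606]
tool_rot: [0.851, 0.525, 0.0, 0.0]
wrist_force: [0.7, -0.0, -0.0]
finger_gap: 0.999
grip_force: 0.0
```

Request:
{"api": "arm_command", "payload": {"plan": [[0, 0, 0, 0, 0, 0, 1], [0, 0, 0, 0, 0, 0, 1], [0, 0, 0, 0, 0, 0, 1]]}}

```text
time_s: 1.4
eef_pos: [0.4561, -0.3402, 0.3606]
tool_rot: [0.852, 0.524, -0.001, 0.0]
wrist_force: [-1.2, 0.5, 0.2]
finger_gap: 1.001
grip_force: 0.0
```

```bash
cat >> h.py <<'E'
def trays(d,z,sat=60,lo=1500,hi=40000):
    out=[]
    for c in blobs(graymask(d,sat),lo,hi,5):
        if c.min()<2 or c[:,0,0].max()>509 or c[:,0,1].max()>381: continue
        P=plane(d,c[:,0],z);o=dfit(P);out.append(o);print(c[:,0].mean(0).round(),[np.round(x,4) for x in o])
    return out
E
python3 - <<'E'
from h import *
d=snap("wrist","w1");s=d["s"];print(s["time_s"],s["eef_pos"],s["qpos"].round(2))
trays(d,.036);go(.457,-.339,.36,-27,s)
E
```

```text
1.4 [ 0.45611768 -0.34024356  0.36059292] [ 0.78  0.69 -0.37  1.78  0.35  0.74 -0.24]
[251. 173.] [array([ 0.459 , -0.3419]), np.float64(-27.1378), array([0.0656, 0.1454])]
[368.  85.] [array([ 0.6022, -0.2971]), np.float64(68.3808), array([0.0661, 0.1488])]
go [ 1.5  0.2  0.6 -0.   0.1  0.2]
```

View pics/w1.png

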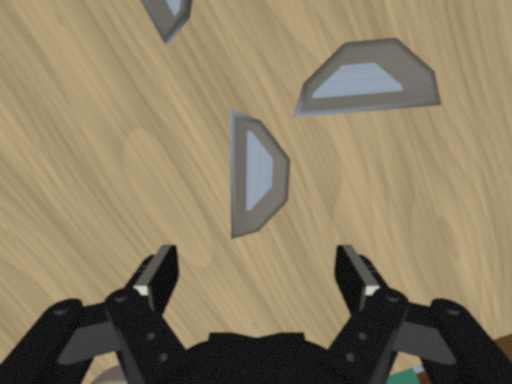

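The wrist view shows tray A centred at (258,175) between the fingers, tray C at (368,85), and a corner of tray B at the top left. I'll go lower and measure again.

Request:
{"api": "arm_command", "payload": {"plan": [[2, 1, 100, 0, 0, 0, 1], [2, 1, 100, 0, 0, 0, 1], [2, 1, 100, 0, 0, 0, 1], [2, 1, 100, 0, 0, 0, 1], [2, 1, 100, 0, 0, 0, 1]]}}

```text
time_s: 1.95
eef_pos: [0.4594, -0.3389, 0.2634]
tool_rot: [0.851, 0.525, 0.001, 0.002]
wrist_force: [0.6, -0.1, 0.6]
finger_gap: 0.996
grip_force: 0.0
```

```bash
cat >> h.py <<'E'
def near(d,z,k=3,sat=60,at=(258,190)):
    """tray whose outline lies nearest the picture's middle: centre, yaw, size by plane z; outline corners of the flat side"""
    b=[c for c in blobs(graymask(d,sat),1200,60000,k) if c.min()>2]
    c=min(b,key=lambda c:np.hypot(*(c[:,0].mean(0)-at)));P=plane(d,c[:,0],z);o=dfit(P)
    a=np.radians(o[1]);u=np.array([np.cos(a),np.sin(a)]);v=np.array([-u[1],u[0]]);q=P[:,:2]-o[0]
    f=[c[np.argmax(q@(w*v-.5*u)),0] for w in(1,-1)]
    return o,c,f
def height(d1,d2,f1,f2):
    for p,q in zip(f1,f2): X,e=tri(d1,p,d2,q);print("corner",X.round(4),"gap",round(e,4))
def save(d,name): np.save(name,dict(o=d["o"],R=d["R"],K=d["K"],frame=d["frame"],s=d["s"]),allow_pickle=True)
E
python3 - <<'E'
from h import *
d=snap("wrist","w2");s=d["s"];print(s["time_s"],s["eef_pos"])
o,c,f=near(d,.036);print(o,f)
d1=dict(d);d1["frame"]=cv2.imread("pics/w1.png")[:,:,::-1]
# pose of first picture
T=R.from_quat([.852,.524,-.001,0]).as_matrix();H=np.array(d["hand_eye"]);d1["o"]=T@H[:3,3]+[.45612,-.34024,.36059];d1["R"]=T@H[:3,:3]
o1,c1,f1=near(d1,.036);print(o1,f1);height(d1,d,f1,f)
go(*o[0],.192,o[1],s)
E
```

```text
1.95 [ 0.45944488 -0.33891166  0.26337857]
(array([ 0.4592627 , -0.34204385]), np.float64(-27.38403701782227), [np.float64(0.0660278778076172), np.float64(0.14860653686523437)]) [array([212, 116], dtype=int32), array([218, 293], dtype=int32)]
(array([ 0.45875912, -0.34203278]), np.float64(-27.059654235839847), [np.float64(0.06563346862792968), np.float64(0.14776353454589844)]) [array([229, 109], dtype=int32), array([232, 237], dtype=int32)]
corner [ 0.4622 -0.2614  0.0136] gap 0.0003
corner [ 0.397  -0.3934  0.0361] gap 0.0
go [-2.8  0.9 71.4  0.3  0.   0.7]
```

Request:
{"api": "arm_command", "payload": {"plan": [[-1, 0, 40, 0, 0, 0, 1], [-1, 0, 40, 0, 0, 0, 1], [-1, 0, 40, 0, 0, 0, 1], [-1, 0, 40, 0, 0, 0, 1], [-1, 0, 40, 0, 0, 0, 1]]}}

```text
time_s: 2.5
eef_pos: [0.459, -0.3391, 0.2225]
tool_rot: [0.851, 0.525, 0.001, 0.001]
wrist_force: [-0.1, -0.2, -0.2]
finger_gap: 1.001
grip_force: 0.0
```

```bash
python3 - <<'E'
from h import *
s=env.sense();print(s["eef_pos"],s["wrist_force"]);go(.4592,-.342,.195,-27.3,s)
E
```

```text
[ 0.45897202 -0.33906028  0.22252553] [-0.13840222 -0.22560034 -0.17282113]
go [-2.5  1.4 27.5  0.2  0.   0.6]
```

Request:
{"api": "arm_command", "payload": {"plan": [[-2.5, 1.4, 27, 0.2, 0, 0.6, 1], [-2.5, 1.4, 27, 0.2, 0, 0.6, 1], [-2.5, 1.4, 27, 0.2, 0, 0.6, 1], [-2.5, 1.4, 27, 0.2, 0, 0.6, 1]]}}

```text
time_s: 2.9
eef_pos: [0.4589, -0.3416, 0.1948]
tool_rot: [0.854, 0.521, -0.001, -0.001]
wrist_force: [0.5, 0.5, 0.2]
finger_gap: 1.0
grip_force: 0.0
```

Request:
{"api": "arm_command", "payload": {"plan": [[0, 0, 0, 0, 0, 0, -1], [0, 0, 0, 0, 0, 0, -1], [0, 0, 0, 0, 0, 0, -1], [0, 0, 0, 0, 0, 0, -1], [0, 0, 0, 0, 0, 0, -1], [0, 0, 0, 0, 0, 0, -1]]}}

```text
time_s: 3.5
eef_pos: [0.4589, -0.3416, 0.1951]
tool_rot: [0.854, 0.521, -0.001, -0.001]
wrist_force: [-1.2, 0.4, 7.5]
finger_gap: 0.753
grip_force: 65.7
```

Request:
{"api": "arm_command", "payload": {"plan": [[0, 0, -60, 0, 0, 0, -1], [0, 0, -60, 0, 0, 0, -1], [0, 0, -130, 0, 0, 0, -1], [0, 0, -130, 0, 0, 0, -1], [0, 0, -130, 0, 0, 0, -1], [0, 0, -130, 0, 0, 0, -1]]}}

```text
time_s: 4.1
eef_pos: [0.4584, -0.3417, 0.3233]
tool_rot: [0.854, 0.52, -0.001, -0.002]
wrist_force: [1.1, 0.7, -3.2]
finger_gap: 0.755
grip_force: 69.2
```

```bash
python3 - <<'E'
from h import *
d=snap("wrist","w3");s=d["s"];print(s["eef_pos"],s["finger_gap"],s["grip_force"])
go(.637,-.045,.335,-14,s)
E
```

```text
[ 0.45840132 -0.34173224  0.32333363] 0.7547100220595425 69.20893549919128
go [ 3.456e+02  2.270e+01 -1.190e+01 -2.000e-01 -0.000e+00 -1.330e+01]
```

View pics/w3.png

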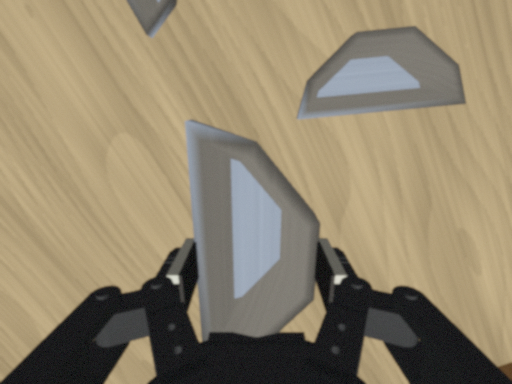

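Tray A is held (gap 0.755, 69 N), straight side on the left. I'll look at the rack from the side with the tool aligned to it, so the held tray doesn't hide it.

```bash
python3 -c "
from h import *
go(.52,-.057,.36,-14)"
```

```text
go [281.3 -75.6 -37.1  -0.3  -0.  -13.3]
```

Request:
{"api": "arm_command", "payload": {"plan": [[281, -76, -37, 0, 0, -13.3, -1], [281, -76, -37, 0, 0, -13.3, -1], [281, -76, -37, 0, 0, -13.3, -1], [281, -76, -37, 0, 0, -13.3, -1], [281, -76, -37, 0, 0, -13.3, -1], [281, -76, -37, 0, 0, -13.3, -1], [281, -76, -37, 0, 0, -13.3, -1], [281, -76, -37, 0, 0, -13.3, -1]]}}

```text
time_s: 4.95
eef_pos: [0.5198, -0.0559, 0.3595]
tool_rot: [0.787, 0.617, -0.002, -0.003]
wrist_force: [-0.6, -1.1, -2.9]
finger_gap: 0.748
grip_force: 69.2
```

Request:
{"api": "arm_command", "payload": {"plan": [[0, 0, 0, 0, 0, 0, -1], [0, 0, 0, 0, 0, 0, -1], [0, 0, 0, 0, 0, 0, -1], [0, 0, 0, 0, 0, 0, -1]]}}

```text
time_s: 5.35
eef_pos: [0.52, -0.0582, 0.3607]
tool_rot: [0.788, 0.615, -0.001, -0.002]
wrist_force: [0.6, -0.1, -2.3]
finger_gap: 0.75
grip_force: 69.2
```

```bash
python3 - <<'E'
from h import *
d=snap("wrist","w4");s=d["s"];print(s["time_s"],s["eef_pos"],s["qpos"].round(2))
p=proj(d,[.637,-.045,.054])[0];print(p)
o,c,f=near(d,.054,at=p);print(o,c[:,0].mean(0),f)
np.save("d4.npy",d,allow_pickle=True)
E
```

```text
5.35 [ 0.51999433 -0.05815033  0.36073987] [ 0.26  0.64 -0.38  1.91  0.37  0.66 -0.59]
[366.06968777 143.89318508]
(array([ 0.63941785, -0.0423607 ]), np.float64(-14.555114746093738), [np.float64(0.0699784927368164), np.float64(0.14834652709960938)]) [360.26436782 134.83045977] [array([344,  59], dtype=int32), array([329, 208], dtype=int32)]
```

View pics/w4.png

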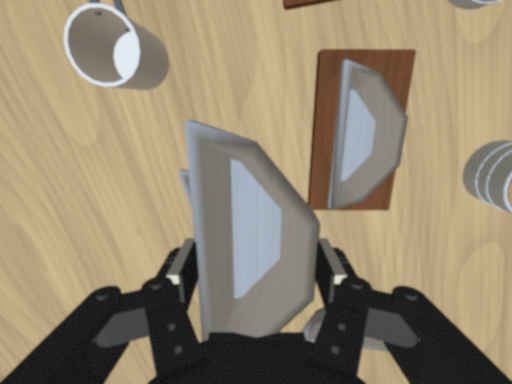

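The rack tray lies at (368,133), clear of the held tray, but its outer band shows on the flat side, so the width reads 70 mm. I'll use the rim corners on the bow side instead.

```bash
cat >> h.py <<'E'
def poly(d,c,z,yaw,cen,eps=3):
    a=np.radians(yaw);u=np.array([np.cos(a),np.sin(a)]);v=np.array([-u[1],u[0]])
    q=cv2.approxPolyDP(c,eps,True)[:,0];P=plane(d,q,z)[:,:2]-cen
    return np.c_[q,(P@u*1000).round(1),(P@v*1000).round(1)]
E
python3 - <<'E'
from h import *
d=np.load("d4.npy",allow_pickle=True).item()
for k in(1,3):
    o,c,f=near(d,.054,k=k,at=(368,133));print(o);print(poly(d,c,.054,-14.5,[.6413,-.0429]))
e=dict(d);e["frame"]=cv2.imread("pics/w2.png")[:,:,::-1];T=R.from_quat([.851,.525,.001,.002]).as_matrix();H=np.array(d["hand_eye"]);e["o"]=T@H[:3,3]+[.45944,-.33891,.26338];e["R"]=T@H[:3,:3]
o,c,f=near(e,.036,k=1);print(o);print(poly(e,c,.036,-27.3,[.4592,-.342]))
h=cv2.cvtColor(d["frame"],cv2.COLOR_RGB2HSV)
m=cv2.inRange(h,(0,110,0),(14,255,150))
b=max(blobs(m,800,90000,3),key=lambda c:-abs(c[:,0].mean(0)-[360,130]).sum());print(len(b));hl=cv2.convexHull(b);print(dfit(plane(d,hl[:,0],.018)))
E
```

```text
(array([ 0.63941785, -0.0423607 ]), np.float64(-14.555114746093738), [np.float64(0.0699784927368164), np.float64(0.14834652709960938)])
[[ 3.48e+02  5.90e+01 -3.08e+01  7.43e+01]
 [ 3.41e+02  6.30e+01 -3.69e+01  7.09e+01]
 [ 3.28e+02  1.95e+02 -3.69e+01 -5.80e+01]
 [ 3.31e+02  2.09e+02 -3.22e+01 -7.41e+01]
 [ 3.63e+02  2.00e+02  1.30e+00 -6.33e+01]
 [ 3.98e+02  1.65e+02  3.22e+01 -2.44e+01]
 [ 4.06e+02  1.24e+02  3.30e+01  1.68e+01]
 [ 4.03e+02  1.10e+02  2.76e+01  2.99e+01]
 [ 3.80e+02  7.30e+01  3.00e-01  6.27e+01]]
(array([ 0.63941785, -0.0423607 ]), np.float64(-14.555114746093738), [np.float64(0.0699784927368164), np.float64(0.14834652709960938)])
[[ 3.48e+02  5.90e+01 -3.08e+01  7.43e+01]
 [ 3.41e+02  6.30e+01 -3.69e+01  7.09e+01]
 [ 3.28e+02  1.95e+02 -3.69e+01 -5.80e+01]
 [ 3.31e+02  2.09e+02 -3.22e+01 -7.41e+01]
 [ 3.63e+02  2.00e+02  1.30e+00 -6.33e+01]
 [ 3.98e+02  1.65e+02  3.22e+01 -2.44e+01]
 [ 4.06e+02  1.24e+02  3.30e+01  1.68e+01]
 [ 4.03e+02  1.10e+02  2.76e+01  2.99e+01]
 [ 3.80e+02  7.30e+01  3.00e-01  6.27e+01]]
(array([ 0.45903104, -0.34260898]), np.float64(-27.30799102783205), [np.float64(0.06618219757080078), np.float64(0.14961114501953124)])
[[212.  116.  -31.1  74.2]
 [218.  294.  -31.6 -75.4]
 [253.  285.   -1.2 -65.8]
 [294.  245.   31.9 -26.6]
 [299.  189.   33.   21.4]
 [257.  133.    0.4  62.9]]
555
(array([ 0.63987311, -0.04215155]), np.float64(-14.076202392578146), [np.float64(0.09881851959228516), np.float64(0.1748795166015625)])
```

```bash
python3 -c "
from h import *
go(.6416,-.0417,.275,-14.4)"
```

```text
go [ 45.1 114.3  85.5  -0.2  -0.    0.4]
```

Request:
{"api": "arm_command", "payload": {"plan": [[45, 114, 0, -0.2, 0, 0.4, -1], [45, 114, 0, -0.2, 0, 0.4, -1], [45, 114, 0, -0.2, 0, 0.4, -1], [45, 114, 85, -0.2, 0, 0.4, -1], [45, 114, 85, -0.2, 0, 0.4, -1], [45, 114, 85, -0.2, 0, 0.4, -1], [45, 114, 85, -0.2, 0, 0.4, -1], [45, 114, 85, -0.2, 0, 0.4, -1]]}}

```text
time_s: 6.2
eef_pos: [0.6425, -0.0409, 0.278]
tool_rot: [0.79, 0.613, 0.002, 0.001]
wrist_force: [-0.7, -0.5, -1.9]
finger_gap: 0.75
grip_force: 69.1
```

Request:
{"api": "arm_command", "payload": {"plan": [[0, 0, 0, 0, 0, 0, -1], [0, 0, 0, 0, 0, 0, -1], [0, 0, 0, 0, 0, 0, -1]]}}

```text
time_s: 6.5
eef_pos: [0.6416, -0.041, 0.2767]
tool_rot: [0.79, 0.613, 0.001, 0.0]
wrist_force: [0.1, -0.3, -1.6]
finger_gap: 0.747
grip_force: 69.1
```

```bash
python3 -c "
from h import *
s=env.sense();print(s['time_s'],s['eef_pos'],s['wrist_force'],s['qvel'].round(3))
go(.6416,-.0417,.232,-14.4)"
```

```text
6.5 [ 0.64164271 -0.04099102  0.2766799 ] [ 0.0963957  -0.25567528 -1.57694347] [-0.002  0.008  0.001  0.004  0.002 -0.002  0.   ]
go [-0.7  0.1 44.7  0.1 -0.1  0. ]
```

Request:
{"api": "arm_command", "payload": {"plan": [[-0.7, 0.1, 20, 0, 0, 0, -1], [-0.7, 0.1, 38, 0, 0, 0, -1], [-0.7, 0.1, 45, 0, 0, 0, -1], [-0.7, 0.1, 45, 0, 0, 0, -1], [-0.7, 0.1, 48, 0, 0, 0, -1], [-0.7, 0.1, 48, 0, 0, 0, -1]]}}

```text
time_s: 7.1
eef_pos: [0.6417, -0.0415, 0.2282]
tool_rot: [0.79, 0.613, 0.001, 0.0]
wrist_force: [0.7, 0.6, -1.7]
finger_gap: 0.75
grip_force: 69.1
```

Request:
{"api": "arm_command", "payload": {"plan": [[0, 0, 1, 0, 0, 0, -1], [0, 0, 1, 0, 0, 0, 1], [0, 0, 1, 0, 0, 0, 1], [0, 0, 1, 0, 0, 0, 1], [0, 0, 1, 0, 0, 0, 1], [0, 0, -30, 0, 0, 0, 1], [0, 0, -70, 0, 0, 0, 1], [0, 0, -70, 0, 0, 0, 1]]}}

```text
time_s: 7.9
eef_pos: [0.6435, -0.0413, 0.3029]
tool_rot: [0.79, 0.613, 0.005, 0.003]
wrist_force: [0.6, -0.6, 0.0]
finger_gap: 0.997
grip_force: 0.0
```

Request:
{"api": "arm_command", "payload": {"plan": [[0, 0, 0, 0, 0, 0, 1], [0, 0, 0, 0, 0, 0, 1], [0, 0, 0, 0, 0, 0, 1]]}}

```text
time_s: 8.2
eef_pos: [0.6408, -0.0417, 0.2963]
tool_rot: [0.79, 0.613, -0.001, -0.001]
wrist_force: [-0.0, -0.9, -0.2]
finger_gap: 1.001
grip_force: 0.0
```

```bash
python3 - <<'E'
from h import *
d=snap("wrist","w5");s=d["s"];print(s["time_s"],s["eef_pos"])
o,c,f=near(d,.068,k=1,at=proj(d,[.6413,-.0429,.068])[0]);print(o);print(poly(d,c,.068,-14.4,[.6413,-.0429]))
t=snap("top")
for c in blobs(graymask(t,60),500,1200):
    print([np.round(x,4) for x in dfit(plane(t,c[:,0],.036))])
E
```

```text
8.2 [ 0.64075502 -0.04174575  0.296282  ]
(array([ 0.64199323, -0.04265165]), np.float64(-14.295074462890646), [np.float64(0.06655399322509765), np.float64(0.14993878173828126)])
[[ 2.13e+02  1.12e+02 -3.09e+01  7.53e+01]
 [ 2.15e+02  2.06e+02 -3.27e+01  4.90e+00]
 [ 2.23e+02  2.91e+02 -2.93e+01 -7.46e+01]
 [ 2.57e+02  2.81e+02  3.00e-01 -6.41e+01]
 [ 2.97e+02  2.41e+02  3.28e+01 -2.54e+01]
 [ 3.01e+02  1.83e+02  3.34e+01  2.39e+01]
 [ 2.57e+02  1.27e+02 -1.00e-01  6.52e+01]]
[array([0.3773, 0.3368]), np.float64(179.6599), array([0.0683, 0.0819])]
[array([ 0.4602, -0.0851]), np.float64(-90.749), array([0.0438, 0.1425])]
[array([ 0.6084, -0.3007]), np.float64(69.7676), array([0.0658, 0.1235])]
[array([ 0.6486, -0.0686]), np.float64(-168.0369), array([0.0868, 0.2192])]
```

View pics/w5.png

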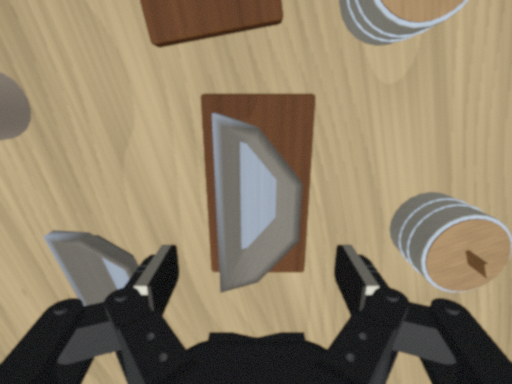

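Tray A is nested: it measures 66.5 x 149.9 mm at rim height 68 mm, centred at (257,200). Next is tray B.

```bash
python3 -c "
from h import *
go(.467,-.102,.27,0)"
```

```text
go [-1.016e+02 -1.535e+02  2.670e+01 -1.000e-01 -0.000e+00 -1.430e+01]
```

Request:
{"api": "arm_command", "payload": {"plan": [[-101, -153, 0, 0, 0, -14.3, 1], [-101, -153, 26, 0, 0, -14.3, 1], [-101, -153, 26, 0, 0, -14.3, 1], [-101, -153, 26, 0, 0, -14.3, 1], [-101, -153, 26, 0, 0, -14.3, 1], [-101, -153, 26, 0, 0, -14.3, 1], [-101, -153, 26, 0, 0, -14.3, 1], [-101, -153, 26, 0, 0, -14.3, 1]]}}

```text
time_s: 9.1
eef_pos: [0.4695, -0.1009, 0.2716]
tool_rot: [0.707, 0.707, 0.001, 0.0]
wrist_force: [-0.0, -0.5, 0.2]
finger_gap: 1.001
grip_force: 0.0
```

```bash
cat >> h.py <<'E'
def meas(z,cen,name):
    d=snap("wrist",name);s=d["s"];print(s["time_s"],s["eef_pos"],"vel",abs(s["qvel"]).max().round(3))
    o,c,f=near(d,z,k=1,at=proj(d,[*cen,z])[0]);print(o);print(poly(d,c,z,o[1],o[0]));return d,o
E
python3 - <<'E'
from h import *
d,o=meas(.036,(.467,-.102),"w6");go(*o[0],.222,o[1])
E
```

```text
9.1 [ 0.46948638 -0.10094531  0.27160582] vel 0.01
(array([ 0.46980997, -0.10346537]), np.float64(1.095038890838623), [np.float64(0.06620652770996094), np.float64(0.14921623229980469)])
[[ 2.09e+02  1.16e+02 -3.19e+01  7.46e+01]
 [ 2.21e+02  2.88e+02 -3.19e+01 -7.46e+01]
 [ 2.55e+02  2.78e+02 -1.10e+00 -6.46e+01]
 [ 2.94e+02  2.37e+02  3.25e+01 -2.46e+01]
 [ 2.96e+02  1.83e+02  3.28e+01  2.27e+01]
 [ 2.53e+02  1.30e+02 -1.00e-01  6.41e+01]]
go [-2.6  0.5 49.6  0.1 -0.1 -1.1]
```

Request:
{"api": "arm_command", "payload": {"plan": [[-2.6, 0.5, 30, 0, 0, -1.1, 1], [-2.6, 0.5, 50, 0, 0, -1.1, 1], [-2.6, 0.5, 50, 0, 0, -1.1, 1], [-2.6, 0.5, 50, 0, 0, -1.1, 1], [-2.6, 0.5, 50, 0, 0, -1.1, 1], [-2.6, 0.5, 50, 0, 0, -1.1, 1]]}}

```text
time_s: 9.75
eef_pos: [0.469, -0.1041, 0.2224]
tool_rot: [0.701, 0.713, 0.001, 0.001]
wrist_force: [0.5, 0.6, -0.6]
finger_gap: 1.002
grip_force: 0.0
```

```bash
python3 - <<'E'
from h import *
s=env.sense();print(s["eef_pos"]);go(.4698,-.1037,.195,1.1)
E
```

```text
[ 0.46896774 -0.10413751  0.22241344]
go [ 0.4  0.8 27.4  0.1 -0.  -0.1]
```

Request:
{"api": "arm_command", "payload": {"plan": [[0.4, 0.8, 27, 0, 0, 0, 1], [0.4, 0.8, 27, 0, 0, 0, 1], [0.4, 0.8, 27, 0, 0, 0, 1], [0.4, 0.8, 27, 0, 0, 0, 1]]}}

```text
time_s: 10.15
eef_pos: [0.4695, -0.1038, 0.1954]
tool_rot: [0.701, 0.713, 0.001, 0.0]
wrist_force: [0.4, -0.5, 0.8]
finger_gap: 1.001
grip_force: 0.0
```

Request:
{"api": "arm_command", "payload": {"plan": [[0, 0, 0, 0, 0, 0, -1], [0, 0, 0, 0, 0, 0, -1], [0, 0, 0, 0, 0, 0, -1], [0, 0, 0, 0, 0, 0, -1], [0, 0, 0, 0, 0, 0, -1], [0, 0, 0, 0, 0, 0, -1]]}}

```text
time_s: 10.75
eef_pos: [0.4694, -0.1038, 0.1957]
tool_rot: [0.701, 0.713, 0.001, 0.001]
wrist_force: [-1.0, -0.1, 9.4]
finger_gap: 0.753
grip_force: 64.5
```

Request:
{"api": "arm_command", "payload": {"plan": [[0, 0, -60, 0, 0, 0, -1], [0, 0, -60, 0, 0, 0, -1], [0, 0, -140, 0, 0, 0, -1], [0, 0, -140, 0, 0, 0, -1], [0, 0, -140, 0, 0, 0, -1], [0, 0, -140, 0, 0, 0, -1]]}}

```text
time_s: 11.35
eef_pos: [0.469, -0.1042, 0.3349]
tool_rot: [0.701, 0.713, 0.001, 0.001]
wrist_force: [-0.2, -0.3, -3.3]
finger_gap: 0.747
grip_force: 68.9
```

```bash
python3 - <<'E'
from h import *
s=env.sense();print(s["eef_pos"],s["tool_rot"],s["finger_gap"]);go(.642,-.0423,.3,-14.3)
E
```

```text
[ 0.46904317 -0.10416226  0.33489477] [7.00913409e-01 7.13245977e-01 5.50967664e-04 5.16434744e-04] 0.7466483459039356
go [ 5.88e+01  1.74e+02  3.52e+01  1.00e-01 -0.00e+00  1.53e+01]
```

Request:
{"api": "arm_command", "payload": {"plan": [[59, 174, 0, 0, 0, 15.3, -1], [59, 174, 0, 0, 0, 15.3, -1], [59, 174, 0, 0, 0, 15.3, -1], [59, 174, 0, 0, 0, 15.3, -1], [59, 174, 0, 0, 0, 15.3, -1], [59, 174, 35, 0, 0, 15.3, -1], [59, 174, 35, 0, 0, 15.3, -1], [59, 174, 35, 0, 0, 15.3, -1]]}}

```text
time_s: 12.15
eef_pos: [0.6409, -0.042, 0.298]
tool_rot: [0.789, 0.614, -0.002, -0.001]
wrist_force: [0.7, 0.1, -1.1]
finger_gap: 0.748
grip_force: 68.9
```

Request:
{"api": "arm_command", "payload": {"plan": [[0, 0, 0, 0, 0, 0, -1], [0, 0, 0, 0, 0, 0, -1], [0, 0, 0, 0, 0, 0, -1]]}}

```text
time_s: 12.45
eef_pos: [0.6424, -0.0417, 0.3007]
tool_rot: [0.789, 0.614, 0.001, 0.0]
wrist_force: [-0.4, 0.5, -1.9]
finger_gap: 0.751
grip_force: 68.9
```

```bash
python3 - <<'E'
from h import *
s=env.sense();print(s["eef_pos"],s["finger_gap"]);go(.6419,-.0426,.243,-14.3)
E
```

```text
[ 0.64243922 -0.04170499  0.30072442] 0.7509321232356291
go [-1.1 -0.4 57.7  0.1 -0.1  0. ]
```

Request:
{"api": "arm_command", "payload": {"plan": [[-1, -0.4, 30, 0, 0, 0, -1], [-1, -0.4, 45, 0, 0, 0, -1], [-1, -0.4, 54, 0, 0, 0, -1], [-1, -0.4, 58, 0, 0, 0, -1], [-1, -0.4, 58, 0, 0, 0, -1], [-1, -0.4, 58, 0, 0, 0, -1]]}}

```text
time_s: 13.05
eef_pos: [0.6417, -0.0424, 0.2424]
tool_rot: [0.789, 0.614, 0.0, 0.0]
wrist_force: [-1.9, -0.2, 3.4]
finger_gap: 0.746
grip_force: 69.4
```

Request:
{"api": "arm_command", "payload": {"plan": [[0, 0, 0, 0, 0, 0, 1], [0, 0, 0, 0, 0, 0, 1], [0, 0, 0, 0, 0, 0, 1], [0, 0, 0, 0, 0, 0, 1], [0, 0, -30, 0, 0, 0, 1], [0, 0, -70, 0, 0, 0, 1], [0, 0, -70, 0, 0, 0, 1]]}}

```text
time_s: 13.75
eef_pos: [0.6438, -0.042, 0.3169]
tool_rot: [0.789, 0.614, 0.005, 0.003]
wrist_force: [0.8, -0.3, 0.7]
finger_gap: 1.0
grip_force: 0.0
```

Request:
{"api": "arm_command", "payload": {"plan": [[0, 0, 0, 0, 0, 0, 1], [0, 0, 0, 0, 0, 0, 1], [0, 0, 0, 0, 0, 0, 1]]}}

```text
time_s: 14.05
eef_pos: [0.6411, -0.0426, 0.3102]
tool_rot: [0.789, 0.614, -0.001, -0.001]
wrist_force: [-0.4, -0.5, 0.8]
finger_gap: 0.999
grip_force: 0.0
```

```bash
python3 - <<'E'
from h import *
d,o=meas(.082,(.6419,-.0425),"w7");go(.6022,-.2971,.28,69)
E
```

```text
14.05 [ 0.64105475 -0.04258597  0.310248  ] vel 0.003
(array([ 0.64235876, -0.0422534 ]), np.float64(-14.152938842773438), [np.float64(0.06653982543945312), np.float64(0.1502059326171875)])
[[ 2.11e+02  1.10e+02 -3.24e+01  7.51e+01]
 [ 2.21e+02  2.90e+02 -3.16e+01 -7.51e+01]
 [ 2.56e+02  2.80e+02 -1.10e+00 -6.47e+01]
 [ 2.95e+02  2.42e+02  3.08e+01 -2.80e+01]
 [ 3.01e+02  1.82e+02  3.30e+01  2.29e+01]
 [ 2.57e+02  1.25e+02 -3.00e-01  6.49e+01]]
go [-2.563e+02  2.500e+01  3.020e+01 -1.000e-01 -1.000e-01 -8.320e+01]
```

Request:
{"api": "arm_command", "payload": {"plan": [[-256, 25, 0, 0, 0, -41, 1], [-256, 25, 0, 0, 0, -41, 1], [-256, 25, 0, 0, 0, -83, 1], [-256, 25, 30, 0, 0, -83, 1], [-256, 25, 30, 0, 0, -83, 1], [-256, 25, 30, 0, 0, -83, 1], [-256, 25, 30, 0, 0, -83, 1], [-256, 25, 30, 0, 0, -83, 1]]}}

```text
time_s: 14.9
eef_pos: [0.6021, -0.2978, 0.28]
tool_rot: [0.303, 0.953, 0.001, -0.001]
wrist_force: [0.4, 0.5, 1.2]
finger_gap: 0.997
grip_force: 0.0
```

```bash
python3 - <<'E'
from h import *
s=env.sense();print(s["qpos"].round(2));go(.6022,-.2971,.28,69)
E
```

```text
[ 0.74  0.99 -0.71  1.49  0.74  0.95  0.76]
go [  0.3   0.6  -0.    0.   -0.1 -14.3]
```

Request:
{"api": "arm_command", "payload": {"plan": [[0, 0, 0, 0, 0, -14.3, 1], [0, 0, 0, 0, 0, -14.3, 1], [0, 0, 0, 0, 0, -14.3, 1], [0, 0, 0, 0, 0, -14.3, 1], [0, 0, 0, 0, 0, -14.3, 1]]}}

```text
time_s: 15.4
eef_pos: [0.6028, -0.2966, 0.2811]
tool_rot: [0.185, 0.983, 0.0, -0.0]
wrist_force: [0.5, -0.1, 0.0]
finger_gap: 0.995
grip_force: 0.0
```

```bash
python3 - <<'E'
from h import *
d,o=meas(.036,(.6022,-.2971),"w8");go(*o[0],.222,o[1])
E
```

```text
15.4 [ 0.60275374 -0.29663692  0.2811048 ] vel 0.007
(array([ 0.60268677, -0.29726712]), np.float64(68.4610595703125), [np.float64(0.06607014465332031), np.float64(0.14932470703125)])
[[215.  110.  -30.6  74.7]
 [213.  138.  -33.   53.7]
 [222.  278.  -30.3 -74.7]
 [254.  269.   -0.6 -64.8]
 [292.  230.   32.4 -25.1]
 [295.  177.   32.6  22.7]
 [256.  126.    0.5  63.1]]
go [-0.2 -0.7 59.2  0.  -0.   0.3]
```

Request:
{"api": "arm_command", "payload": {"plan": [[-0.2, -0.7, 40, 0, 0, 0.3, 1], [-0.2, -0.7, 60, 0, 0, 0.3, 1], [-0.2, -0.7, 60, 0, 0, 0.3, 1], [-0.2, -0.7, 60, 0, 0, 0.3, 1], [-0.2, -0.7, 60, 0, 0, 0.3, 1], [-0.2, -0.7, 60, 0, 0, 0.3, 1]]}}

```text
time_s: 16.05
eef_pos: [0.6034, -0.2974, 0.223]
tool_rot: [0.187, 0.982, 0.0, 0.001]
wrist_force: [1.0, 0.0, 0.2]
finger_gap: 0.997
grip_force: 0.0
```

```bash
python3 - <<'E'
from h import *
s=env.sense();print(s["eef_pos"]);go(.6025,-.2974,.195,68.6)
E
```

```text
[ 0.60339419 -0.29741744  0.2229625 ]
go [ 0.9 -0.3 28.   0.1  0.1 -0.1]
```

Request:
{"api": "arm_command", "payload": {"plan": [[0.9, -0.3, 28, 0, 0, 0, 1], [0.9, -0.3, 28, 0, 0, 0, 1], [0.9, -0.3, 28, 0, 0, 0, 1], [0.9, -0.3, 28, 0, 0, 0, 1]]}}

```text
time_s: 16.45
eef_pos: [0.6024, -0.2973, 0.1948]
tool_rot: [0.187, 0.982, 0.0, 0.001]
wrist_force: [0.5, -0.3, 0.9]
finger_gap: 1.002
grip_force: 0.0
```

Request:
{"api": "arm_command", "payload": {"plan": [[0, 0, 0, 0, 0, 0, -1], [0, 0, 0, 0, 0, 0, -1], [0, 0, 0, 0, 0, 0, -1], [0, 0, 0, 0, 0, 0, -1], [0, 0, 0, 0, 0, 0, -1], [0, 0, 0, 0, 0, 0, -1]]}}

```text
time_s: 17.05
eef_pos: [0.6025, -0.2974, 0.1951]
tool_rot: [0.187, 0.982, 0.0, 0.001]
wrist_force: [-0.7, -0.0, 5.6]
finger_gap: 0.751
grip_force: 66.9
```

Request:
{"api": "arm_command", "payload": {"plan": [[0, 0, -60, 0, 0, 0, -1], [0, 0, -60, 0, 0, 0, -1], [0, 0, -150, 0, 0, 0, -1], [0, 0, -150, 0, 0, 0, -1], [0, 0, -150, 0, 0, 0, -1], [0, 0, -150, 0, 0, 0, -1]]}}

```text
time_s: 17.65
eef_pos: [0.6017, -0.2975, 0.3441]
tool_rot: [0.187, 0.982, -0.0, 0.001]
wrist_force: [-0.1, -0.2, -2.2]
finger_gap: 0.749
grip_force: 68.0
```

```bash
python3 - <<'E'
from h import *
s=env.sense();print(s["eef_pos"],s["tool_rot"],s["finger_gap"]);go(.6424,-.0422,.32,-14.2)
E
```

```text
[ 0.60168709 -0.29746364  0.3441245 ] [ 1.86558585e-01  9.82443590e-01 -8.55443414e-05  6.92210592e-04] 0.7488809550579381
go [5.570e+01 2.524e+02 2.410e+01 1.000e-01 1.000e-01 8.270e+01]
```

Request:
{"api": "arm_command", "payload": {"plan": [[56, 252, 0, 0, 0, 42, -1], [56, 252, 0, 0, 0, 42, -1], [56, 252, 0, 0, 0, 42, -1], [56, 252, 0, 0, 0, 82.7, -1], [56, 252, 0, 0, 0, 82.7, -1], [56, 252, 0, 0, 0, 82.7, -1], [56, 252, 0, 0, 0, 82.7, -1], [56, 252, 0, 0, 0, 82.7, -1]]}}

```text
time_s: 18.45
eef_pos: [0.6412, -0.0418, 0.3412]
tool_rot: [0.71, 0.704, -0.002, -0.001]
wrist_force: [-0.4, -0.5, -3.0]
finger_gap: 0.751
grip_force: 67.9
```

```bash
python3 - <<'E'
from h import *
s=env.sense();print(s["eef_pos"],s["finger_gap"]);go(.6419,-.0421,.31,-14.2)
E
```

```text
[ 0.6411777  -0.04183542  0.34115506] 0.7505727025637141
go [-0.3  0.9 31.2 -0.2  0.  13.7]
```

Request:
{"api": "arm_command", "payload": {"plan": [[-0.3, 0, 0, 0, 0, 13.7, -1], [-0.3, 0, 0, 0, 0, 13.7, -1], [-0.3, 0.5, 30, 0, 0, 13.7, -1], [-0.3, 0.5, 30, 0, 0, 13.7, -1], [-0.3, 0.5, 30, 0, 0, 13.7, -1], [-0.3, 0.5, 30, 0, 0, 13.7, -1], [-0.3, 0.5, 30, 0, 0, 13.7, -1], [-0.3, 0.5, 30, 0, 0, 13.7, -1]]}}

```text
time_s: 19.25
eef_pos: [0.6427, -0.0428, 0.3144]
tool_rot: [0.788, 0.616, 0.001, 0.0]
wrist_force: [0.3, 0.3, -1.6]
finger_gap: 0.749
grip_force: 67.9
```

```bash
python3 - <<'E'
from h import *
s=env.sense();print(s["eef_pos"],s["finger_gap"]);go(.6419,-.0421,.257,-14.2)
E
```

```text
[ 0.64274094 -0.04277159  0.31436064] 0.7488035865257904
go [ 0.4 -1.1 57.4  0.1 -0.1  0.2]
```

Request:
{"api": "arm_command", "payload": {"plan": [[0.4, -1.1, 30, 0, 0, 0.2, -1], [0.4, -1.1, 44, 0, 0, 0.2, -1], [0.4, -1.1, 53, 0, 0, 0.2, -1], [0.4, -1.1, 57, 0, 0, 0.2, -1], [0.4, -1.1, 58, 0, 0, 0.2, -1], [0.4, -1.1, 58, 0, 0, 0.2, -1]]}}

```text
time_s: 19.85
eef_pos: [0.6419, -0.042, 0.2562]
tool_rot: [0.789, 0.615, 0.001, 0.0]
wrist_force: [0.8, 0.2, -0.8]
finger_gap: 0.749
grip_force: 68.0
```

Request:
{"api": "arm_command", "payload": {"plan": [[0, 0, 1, 0, 0, 0, 1], [0, 0, 1, 0, 0, 0, 1], [0, 0, 1, 0, 0, 0, 1], [0, 0, 1, 0, 0, 0, 1], [0, 0, -30, 0, 0, 0, 1], [0, 0, -70, 0, 0, 0, 1], [0, 0, -70, 0, 0, 0, 1]]}}

```text
time_s: 20.55
eef_pos: [0.6437, -0.0416, 0.3311]
tool_rot: [0.789, 0.614, 0.005, 0.003]
wrist_force: [0.3, -0.1, -0.4]
finger_gap: 0.995
grip_force: 0.0
```

Request:
{"api": "arm_command", "payload": {"plan": [[0, 0, 0, 0, 0, 0, 1], [0, 0, 0, 0, 0, 0, 1], [0, 0, 0, 0, 0, 0, 1]]}}

```text
time_s: 20.85
eef_pos: [0.641, -0.0422, 0.3243]
tool_rot: [0.789, 0.615, -0.001, -0.001]
wrist_force: [0.1, -0.2, -0.1]
finger_gap: 1.0
grip_force: 0.0
```

```bash
python3 - <<'E'
from h import *
d,o=meas(.096,(.6424,-.0422),"w9");go(.42,.10,.38,0)
E
```

```text
20.85 [ 0.64102196 -0.04218743  0.32427013] vel 0.004
(array([ 0.64263123, -0.04203747]), np.float64(-14.238319396972644), [np.float64(0.06646411895751952), np.float64(0.15023419189453124)])
[[ 2.13e+02  1.10e+02 -3.16e+01  7.51e+01]
 [ 2.22e+02  2.90e+02 -3.08e+01 -7.51e+01]
 [ 2.57e+02  2.80e+02 -3.00e-01 -6.46e+01]
 [ 2.97e+02  2.40e+02  3.21e+01 -2.60e+01]
 [ 3.01e+02  1.81e+02  3.26e+01  2.39e+01]
 [ 2.57e+02  1.24e+02 -9.00e-01  6.57e+01]]
go [ 8.380e+01 -2.493e+02 -5.510e+01 -1.000e-01 -0.000e+00 -1.410e+01]
```

View pics/w9.png

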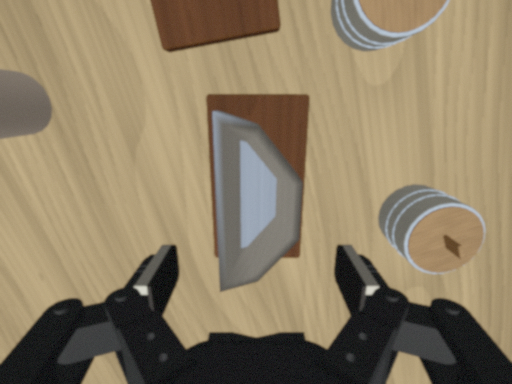

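All three trays are nested, with the stack at (257,195) and its size matching at z = 96 mm. Now I'll measure the hooks from two wrist positions.

```bash
python3 - <<'E'
from h import *
go(.62,.16,.5,-3)
E
```

```text
go [ 1.909e+02 -7.030e+01 -1.755e+02 -1.000e-01 -0.000e+00 -1.110e+01]
```

Request:
{"api": "arm_command", "payload": {"plan": [[0, 0, -175, 0, 0, -11, 1], [0, 0, -175, 0, 0, -11, 1], [0, 0, -175, 0, 0, -11, 1], [191, -70, -175, 0, 0, -11, 1], [191, -70, -175, 0, 0, -11, 1], [191, -70, -175, 0, 0, -11, 1], [191, -70, -175, 0, 0, -11, 1], [191, -70, -175, 0, 0, -11, 1]]}}

```text
time_s: 21.7
eef_pos: [0.6178, 0.1693, 0.5013]
tool_rot: [0.722, 0.692, 0.003, -0.003]
wrist_force: [-0.7, 0.6, 0.2]
finger_gap: 1.001
grip_force: 0.0
```

Request:
{"api": "arm_command", "payload": {"plan": [[0, 0, 0, 0, 0, 0, 1], [0, 0, 0, 0, 0, 0, 1], [0, 0, 0, 0, 0, 0, 1], [0, 0, 0, 0, 0, 0, 1]]}}

```text
time_s: 22.1
eef_pos: [0.6208, 0.1582, 0.5003]
tool_rot: [0.727, 0.686, -0.0, 0.0]
wrist_force: [-0.8, -0.2, -0.8]
finger_gap: 1.002
grip_force: 0.0
```

```bash
python3 - <<'E'
from h import *
d=snap("wrist","w10");print(d["s"]["eef_pos"]);np.save("d10.npy",d,allow_pickle=True)
E
```

```text
[0.62081963 0.15822894 0.50027957]
```

Request:
{"api": "arm_command", "payload": {"plan": [[0, -50, 0, 0, 0, 0, 1], [0, -90, 0, 0, 0, 0, 1], [0, -90, 0, 0, 0, 0, 1], [0, -90, 0, 0, 0, 0, 1], [0, -90, 0, 0, 0, 0, 1], [0, -90, 0, 0, 0, 0, 1]]}}

```text
time_s: 22.75
eef_pos: [0.5318, 0.1646, 0.5007]
tool_rot: [0.727, 0.687, 0.001, 0.0]
wrist_force: [0.5, -0.6, -1.0]
finger_gap: 0.997
grip_force: 0.0
```

```bash
python3 - <<'E'
from h import *
d=snap("wrist","w11");print(d["s"]["eef_pos"]);np.save("d11.npy",d,allow_pickle=True)
a=cv2.imread("pics/w10.png");b=cv2.imread("pics/w11.png");cv2.imwrite("pics/w1011.png",cv2.resize(np.vstack([a[:270],b[:270]]),None,fx=1.1,fy=1.1))
E
```

```text
[0.53179375 0.164648   0.50072007]
```

View pics/w1011.png

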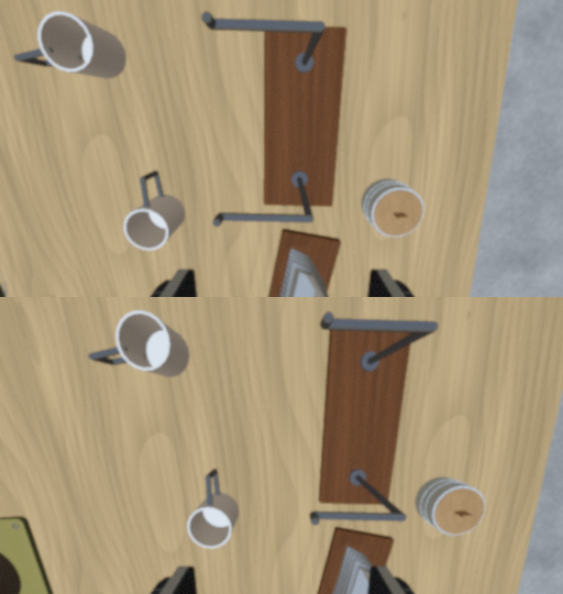

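Both hooks show in each view. In the upper view, the left hook's tip and elbow are at about (189,16) and (294,23) px and the right's at (197,199) and (283,197). In the second view, the left's are at (297,22) and (396,26) and the right's at (286,201) and (367,200).

```bash
python3 - <<'E'
from h import *
A=np.load("d10.npy",allow_pickle=True).item();B=np.load("d11.npy",allow_pickle=True).item()
def rod(d,t,e):
    h=cv2.cvtColor(d["frame"],cv2.COLOR_RGB2HSV);m=(h[...,1]<70)&(h[...,2]<140)
    r0=int(min(t[1],e[1]))-9;m=m[max(r0,0):r0+28];r0=max(r0,0)
    cols=np.arange(int(t[0])+14,int(e[0])-14);pts=[]
    for c in cols:
        r=np.where(m[:,c])[0]
        if len(r)>=3 and np.ptp(r)<16: pts.append((c,r0+r.mean()))
    rr=np.where(m.any(0))[0];rr=rr[(rr>t[0]-15)&(rr<e[0]+15)]
    return np.array(pts),rr.min(),rr.max()
for n,ta,ea,tb,eb in(("left",(189,16),(294,23),(297,22),(396,26)),("right",(197,199),(283,197),(286,201),(367,200))):
    print(n,"tip",*tri(A,ta,B,tb),"elbow",*tri(A,ea,B,eb))
    for d,t,e in((A,ta,ea),(B,tb,eb)):
        p,a,b=rod(d,t,e);P=plane(d,p,.2);f=np.polyfit(P[:,0],P[:,1],1);v=[f[0]*x+f[1] for x in(.56,.6,.65)]
        row=p[:,1].mean();print(len(p),a,b,"yaw",np.degrees(np.arctan(f[0])).round(2),"y at .56 .6 .65",np.round(v,4),"ends at arm z",plane(d,[(a,row),(b,row)],.2)[:,0].round(4))
for d in(A,B):
    h=cv2.cvtColor(d["frame"],cv2.COLOR_RGB2HSV);m=cv2.inRange(h,(0,110,30),(14,255,150))
    for b in blobs(m,3000,90000,3):
        if b[:,0,1].max()<200: print("foot",dfit(plane(d,cv2.convexHull(b)[:,0],.018)))
E
```

```text
left tip [0.57472847 0.30766957 0.21245824] 0.0021608138178791105 elbow [0.66234042 0.30168224 0.20018654] 6.72730006912254e-05
77 183 295 yaw -4.67 y at .56 .6 .65 [0.3093 0.3061 0.302 ] ends at arm z [0.5664 0.6632]
55 292 397 yaw -5.7 y at .56 .6 .65 [0.3102 0.3062 0.3012] ends at arm z [0.572  0.6632]
right tip [0.56196811 0.15037942 0.21487359] 0.0002974986569790774 elbow [0.64876551 0.14188989 0.20019873] 0.001389230534974214
58 194 284 yaw -4.46 y at .56 .6 .65 [0.1482 0.1451 0.1412] ends at arm z [0.5553 0.6499]
53 282 381 yaw -4.24 y at .56 .6 .65 [0.1483 0.1453 0.1416] ends at arm z [0.5592 0.6635]
foot (array([0.65243756, 0.22170898]), np.float64(175.28772735595703), [np.float64(0.10562818908691406), np.float64(0.24529502868652345)])
foot (array([0.65120142, 0.21883948]), np.float64(175.39832305908203), [np.float64(0.10763835144042969), np.float64(0.23883470153808595)])
```

Hook arms: yaw −4.6°, z = 0.200 as it should be, hook_left ≈ (0.614, 0.305), hook_right ≈ (0.601, 0.145). Jug A goes to the left hook first, so I'll look at it from above and check rim heights with the two stored views.

```bash
cat >> h.py <<'E'
def jug(d,guess,zr=.08,zb=.068,dbg=False):
    """rim ring -> centre (plane zr); handle bar dark pixels -> direction"""
    h=cv2.cvtColor(d["frame"],cv2.COLOR_RGB2HSV);g=proj(d,[*guess,zr])[0]
    px=np.linalg.norm(proj(d,[guess[0],guess[1]+.031,zr])[0]-g)
    m=((h[...,1]<55)&(h[...,2]>190)).astype(np.uint8);yy,xx=np.mgrid[:384,:512];m[np.hypot(xx-g[0],yy-g[1])>1.7*px]=0
    c=np.vstack([c[:,0] for c in cv2.findContours(m,0,cv2.CHAIN_APPROX_NONE)[0] if len(c)>10]);P=plane(d,c,zr)[:,:2]
    # outer ring: farthest point in each direction, then a circle by least squares
    cen=np.array(guess[:2])
    for _ in range(6):
        r=P-cen;a=np.arctan2(r[:,1],r[:,0]);rad=np.hypot(*r.T);k=np.abs(rad-.031)<(.012 if _<3 else .004)
        q=P[k];X=np.linalg.lstsq(np.c_[2*q,np.ones(len(q))],(q**2).sum(1),rcond=None)[0];cen=X[:2]
        rr=np.sqrt(X[2]+cen@cen)
    H=((h[...,2]<120)&(h[...,1]<90));yx=np.argwhere(H)[:,::-1];Q=plane(d,yx,zb)[:,:2]-cen;rad=np.hypot(*Q.T)
    k=(rad>.042)&(rad<.08);v=np.median(Q[k],0) if k.any() else np.zeros(2)
    print("jug",cen.round(4),"r",rr.round(4),"n",len(q),"handle dir",np.degrees(np.arctan2(v[1],v[0])).round(1),"far",rad[k].max().round(3) if k.any() else 0,k.sum())
    return cen,proj(d,[*cen,zr])[0]
E
python3 - <<'E'
from h import *
A=np.load("d10.npy",allow_pickle=True).item();B=np.load("d11.npy",allow_pickle=True).item()
for g in((.385,.33),(.42,.095)):
    a=jug(A,g);b=jug(B,g);print(tri(A,a[1],B,b[1]))
go(.385,.33,.42,90)
E
```

```text
jug [0.3795 0.3299] r 0.0306 n 147 handle dir -19.9 far 0.074 636
jug [0.3795 0.3301] r 0.0308 n 147 handle dir -162.5 far 0.073 372
(array([0.37944842, 0.33003072, 0.07990791]), np.float64(0.00014472135039710602))
jug [0.4256 0.0928] r 0.031 n 113 handle dir 67.8 far 0.08 249
jug [0.4261 0.0927] r 0.0308 n 109 handle dir 82.5 far 0.08 190
(array([0.42671783, 0.093605  , 0.08222183]), np.float64(1.536450440202497e-05))
go [ 1.566e+02 -1.558e+02  8.060e+01  1.000e-01 -0.000e+00 -9.330e+01]
```

Request:
{"api": "arm_command", "payload": {"plan": [[157, -156, 80, 0, 0, -52, 1], [157, -156, 80, 0, 0, -52, 1], [157, -156, 80, 0, 0, -52, 1], [157, -156, 80, 0, 0, -104, 1], [157, -156, 80, 0, 0, -104, 1], [157, -156, 80, 0, 0, -104, 1], [157, -156, 80, 0, 0, -104, 1], [157, -156, 80, 0, 0, -104, 1]]}}

```text
time_s: 23.6
eef_pos: [0.3839, 0.3311, 0.4205]
tool_rot: [0.208, 0.978, 0.001, -0.0]
wrist_force: [0.7, -0.7, 0.2]
finger_gap: 1.001
grip_force: 0.0
```

Request:
{"api": "arm_command", "payload": {"plan": [[0, 0, 0, 0, 0, -36, 1], [0, 0, 0, 0, 0, -36, 1], [0, 0, 0, 0, 0, -36, 1], [0, 0, 0, 0, 0, -36, 1], [0, 0, 0, 0, 0, -36, 1], [0, 0, 0, 0, 0, -36, 1], [0, 0, 0, 0, 0, -36, 1]]}}

```text
time_s: 24.3
eef_pos: [0.3836, 0.3306, 0.4207]
tool_rot: [-0.1, 0.995, 0.0, 0.0]
wrist_force: [0.1, 0.1, 0.7]
finger_gap: 0.998
grip_force: 0.0
```

```bash
python3 - <<'E'
from h import *
d=snap("wrist","w12");s=d["s"];print(s["eef_pos"],s["qpos"].round(2));c,p=jug(d,(.3795,.33));print(p)
go(*c,.25,102)
E
```

```text
[0.38364853 0.33056064 0.42073407] [-0.2   0.68 -1.02  1.88  0.7   0.99  0.24]
jug [0.3807 0.3302] r 0.0301 n 143 handle dir -171.4 far 0.073 153
[256.21731489 171.4317752 ]
go [ 2.900e+00  1.000e-01  1.708e+02  0.000e+00  0.000e+00 -5.000e-01]
```

View pics/w12.png

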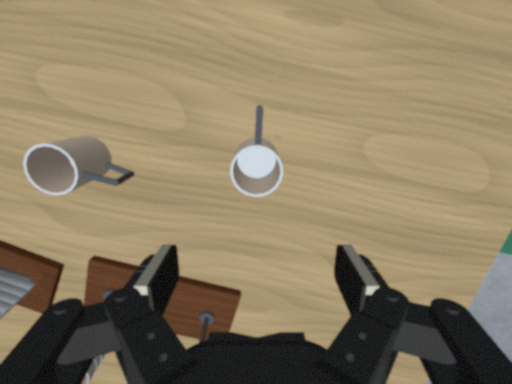

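Jug A's rim is centred at (256,171) and its handle points straight up the picture to (260,107), so the handle direction is −171.4°. Descending to grasp it.

```bash
python3 - <<'E'
from h import *
go(.3803,.3302,.24,98.6)
E
```

```text
go [  3.3   0.2 180.8   0.    0.    2.9]
```

Request:
{"api": "arm_command", "payload": {"plan": [[3.3, 0.2, 50, 0, 0, 2.9, 1], [3.3, 0.2, 100, 0, 0, 2.9, 1], [3.3, 0.2, 150, 0, 0, 2.9, 1], [3.3, 0.2, 170, 0, 0, 2.9, 1], [3.3, 0.2, 170, 0, 0, 2.9, 1], [3.3, 0.2, 170, 0, 0, 2.9, 1], [3.3, 0.2, 170, 0, 0, 2.9, 1]]}}

```text
time_s: 25.05
eef_pos: [0.3805, 0.3309, 0.2524]
tool_rot: [-0.076, 0.997, 0.001, 0.001]
wrist_force: [0.1, 0.3, -0.1]
finger_gap: 0.999
grip_force: 0.0
```

```bash
python3 - <<'E'
from h import *
d=snap("wrist","w13");s=d["s"];print(s["eef_pos"],s["wrist_force"]);jug(d,(.3803,.3302))
go(.3803,.3302,.205,98.6)
E
```

```text
[0.38049386 0.33089685 0.25236772] [ 0.10331149  0.34648571 -0.05219287]
jug [0.381 0.33 ] r 0.0302 n 277 handle dir -27.0 far 0.08 3220
go [ 0.5 -0.7 47.4  0.2  0.2  0.1]
```

Request:
{"api": "arm_command", "payload": {"plan": [[0, -0.7, 30, 0, 0, 0, 1], [0, -0.7, 47, 0, 0, 0, 1], [0, -0.7, 47, 0, 0, 0, 1], [0, -0.7, 47, 0, 0, 0, 1]]}}

```text
time_s: 25.5
eef_pos: [0.3805, 0.3299, 0.2049]
tool_rot: [-0.076, 0.997, 0.001, 0.001]
wrist_force: [0.7, -0.1, 0.2]
finger_gap: 1.0
grip_force: 0.0
```

Request:
{"api": "arm_command", "payload": {"plan": [[0, 0, 0, 0, 0, 0, -1], [0, 0, 0, 0, 0, 0, -1], [0, 0, 0, 0, 0, 0, -1], [0, 0, 0, 0, 0, 0, -1], [0, 0, 0, 0, 0, 0, -1], [0, 0, 0, 0, 0, 0, -1]]}}

```text
time_s: 26.1
eef_pos: [0.3805, 0.3299, 0.2051]
tool_rot: [-0.076, 0.997, 0.001, 0.001]
wrist_force: [-0.4, -0.5, 5.9]
finger_gap: 0.724
grip_force: 65.5
```

Request:
{"api": "arm_command", "payload": {"plan": [[0, 0, -50, 0, 0, 0, -1], [0, 0, -100, 0, 0, 0, -1], [0, 0, -150, 0, 0, 0, -1], [0, 0, -167, 0, 0, 0, -1], [0, 0, -167, 0, 0, 0, -1], [0, 0, -167, 0, 0, 0, -1]]}}

```text
time_s: 26.7
eef_pos: [0.3802, 0.3287, 0.3705]
tool_rot: [-0.076, 0.997, -0.0, 0.0]
wrist_force: [1.4, -0.1, -2.7]
finger_gap: 0.721
grip_force: 66.9
```

```bash
python3 - <<'E'
from h import *
s=env.sense();print(s["eef_pos"],s["finger_gap"],s["wrist_force"]);go(.46,.27,.372,-4.6)
E
```

```text
[0.38020409 0.32867609 0.37053235] 0.7211247667092291 [ 1.4358665  -0.0541353  -2.70865504]
go [-7.000e+01 -7.000e+01 -1.400e+00  0.000e+00  1.000e-01  1.033e+02]
```

Request:
{"api": "arm_command", "payload": {"plan": [[-70, -70, -1, 0, 0, 50, -1], [-70, -70, -1, 0, 0, 50, -1], [-70, -70, -1, 0, 0, 50, -1], [-70, -70, -1, 0, 0, 50, -1], [-70, -70, -1, 0, 0, 103, -1], [-70, -70, -1, 0, 0, 103, -1], [-70, -70, -1, 0, 0, 103, -1], [-70, -70, -1, 0, 0, 103, -1]]}}

```text
time_s: 27.5
eef_pos: [0.4595, 0.2701, 0.3697]
tool_rot: [0.503, 0.864, -0.002, -0.001]
wrist_force: [-0.2, 0.3, -1.5]
finger_gap: 0.72
grip_force: 66.6
```

```bash
python3 - <<'E'
from h import *
go(.46,.27,.372,-4.6)
E
```

```text
go [-0.3  0.4 -2.3 -0.2  0.1 34.2]
```

Request:
{"api": "arm_command", "payload": {"plan": [[0, 0, -2, 0, 0, 34.2, -1], [0, 0, -2, 0, 0, 34.2, -1], [0, 0, -2, 0, 0, 34.2, -1], [0, 0, -2, 0, 0, 34.2, -1], [0, 0, -2, 0, 0, 34.2, -1], [0, 0, -2, 0, 0, 34.2, -1]]}}

```text
time_s: 28.1
eef_pos: [0.4596, 0.2705, 0.3725]
tool_rot: [0.732, 0.682, -0.001, -0.0]
wrist_force: [0.3, 0.3, -1.9]
finger_gap: 0.719
grip_force: 66.6
```

```bash
python3 - <<'E'
from h import *
d=snap("wrist","w14");s=d["s"];print(s["eef_pos"],s["qpos"].round(2));go(.5205,.2633,.372,-4.6,s)
cv2.imwrite("pics/w14c.png",d["frame"][:,:,::-1])
E
```

```text
[0.45960776 0.27053058 0.3724795 ] [-0.35  0.64 -0.44  1.87  0.4   0.72 -1.09]
go [-2.9 61.3  0.4 -0.1  0.1  0.6]
```

View pics/w14c.png

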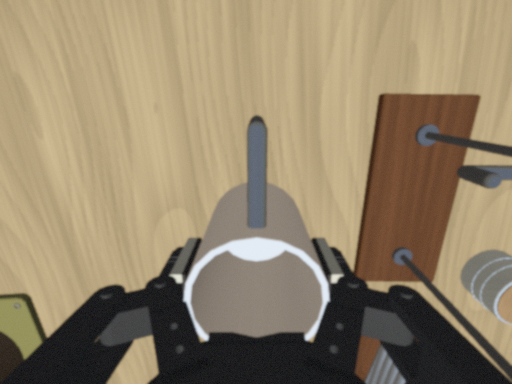

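The jug is held with its handle straight up the picture at (257,120–225). The left hook's tip, at (490,180), lines up with the middle of the loop. Threading on now.

Request:
{"api": "arm_command", "payload": {"plan": [[-2.9, 61, 0, 0, 0, 0.5, -1], [-2.9, 61, 0, 0, 0, 0.5, -1], [-2.9, 61, 0, 0, 0, 0.5, -1], [-2.9, 61, 0, 0, 0, 0.5, -1]]}}

```text
time_s: 28.55
eef_pos: [0.5201, 0.2632, 0.3732]
tool_rot: [0.736, 0.677, -0.0, -0.001]
wrist_force: [-0.3, -0.1, -0.9]
finger_gap: 0.718
grip_force: 66.7
```

Request:
{"api": "arm_command", "payload": {"plan": [[0, 20, 0, 0, 0, 0, -1], [0, 40, 0, 0, 0, 0, -1], [0, 60, 0, 0, 0, 0, -1], [0, 60, 0, 0, 0, 0, -1], [0, 60, 0, 0, 0, 0, -1]]}}

```text
time_s: 29.05
eef_pos: [0.5792, 0.2588, 0.3735]
tool_rot: [0.735, 0.678, -0.0, -0.001]
wrist_force: [-0.0, 0.1, -1.8]
finger_gap: 0.715
grip_force: 66.7
```

```bash
python3 - <<'E'
from h import *
s=env.sense();print(s["eef_pos"],s["wrist_force"]);go(.6102,.2561,.372,-4.6,s)
E
```

```text
[0.57919596 0.25884894 0.37346189] [-0.04647103  0.13160922 -1.76733008]
go [-0.2 31.1  1.4 -0.1 -0.  -0.1]
```

Past the tip with no contact. I'll go on to the hook point, then lower.

Request:
{"api": "arm_command", "payload": {"plan": [[0, 20, 0, 0, 0, 0, -1], [0, 31, 0, 0, 0, 0, -1], [0, 31, 0, 0, 0, 0, -1], [0, 31, 12, 0, 0, 0, -1], [0, 31, 22, 0, 0, 0, -1], [0, 31, 26, 0, 0, 0, -1], [0, 31, 26, 0, 0, 0, -1]]}}

```text
time_s: 29.75
eef_pos: [0.6104, 0.2558, 0.3464]
tool_rot: [0.736, 0.678, -0.001, -0.001]
wrist_force: [-0.0, -0.2, -0.9]
finger_gap: 0.719
grip_force: 66.7
```

```bash
python3 - <<'E'
from h import *
d=snap("scene","s2");cv2.imwrite("pics/s2c.png",cv2.resize(d["frame"][150:310,220:420,::-1],None,fx=3,fy=3,interpolation=cv2.INTER_CUBIC))
s=d["s"];print(s["eef_pos"],s["wrist_force"]);go(.6102,.2561,.345,-4.6,s)
E
```

```text
[0.61043646 0.25578595 0.34641718] [-0.01644493 -0.20774966 -0.8573048 ]
go [ 0.3 -0.3  1.4 -0.1  0.  -0.1]
```

View pics/s2c.png

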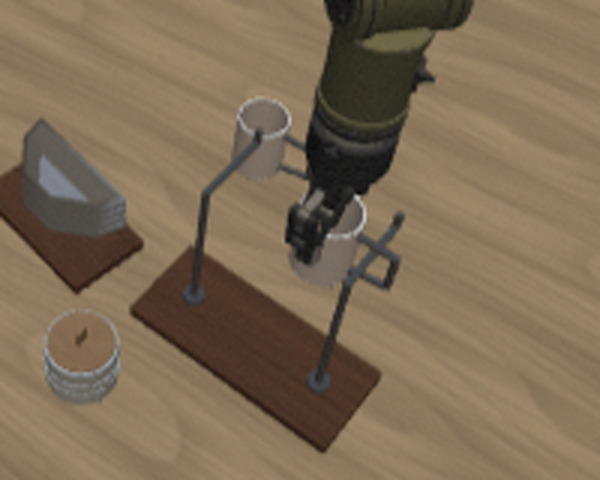

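The arm of the left hook passes through the handle at about (375,255). I'll lower to contact and let go.

Request:
{"api": "arm_command", "payload": {"plan": [[0, 0, 1.5, 0, 0, 0, -1], [0, 0, 1.5, 0, 0, 0, -1]]}}

```text
time_s: 30.0
eef_pos: [0.6113, 0.2559, 0.3465]
tool_rot: [0.736, 0.677, 0.001, -0.0]
wrist_force: [-0.2, 0.4, -0.8]
finger_gap: 0.72
grip_force: 66.7
```

Request:
{"api": "arm_command", "payload": {"plan": [[0, 0, 0, 0, 0, 0, 1], [0, 0, 0, 0, 0, 0, 1], [0, 0, 0, 0, 0, 0, 1], [0, 0, 0, 0, 0, 0, 1], [0, 0, -40, 0, 0, 0, 1], [0, 0, -90, 0, 0, 0, 1], [0, 0, -130, 0, 0, 0, 1], [0, 0, -130, 0, 0, 0, 1]]}}

```text
time_s: 30.8
eef_pos: [0.6122, 0.257, 0.4834]
tool_rot: [0.736, 0.677, 0.007, 0.001]
wrist_force: [-0.3, 0.2, -0.3]
finger_gap: 1.002
grip_force: 0.0
```

```bash
python3 - <<'E'
from h import *
s=env.sense();print(s["eef_pos"],s["wrist_force"]);go(.426,.093,.42,-5,s)
E
```

```text
[0.61219282 0.25696422 0.4834488 ] [-0.2554351   0.17768356 -0.29791914]
go [-179.5 -172.5   60.     0.6   -0.5    0.2]
```

Request:
{"api": "arm_command", "payload": {"plan": [[-90, -173, 0, 0, 0, -5, 1], [-180, -173, 0, 0, 0, -5, 1], [-180, -173, 60, 0, 0, -5, 1], [-180, -173, 60, 0, 0, -5, 1], [-180, -173, 60, 0, 0, -5, 1], [-180, -173, 60, 0, 0, -5, 1], [-180, -173, 60, 0, 0, -5, 1], [-180, -173, 60, 0, 0, -5, 1]]}}

```text
time_s: 31.6
eef_pos: [0.4249, 0.0914, 0.4165]
tool_rot: [0.706, 0.709, 0.002, 0.0]
wrist_force: [0.2, 0.1, 0.9]
finger_gap: 1.001
grip_force: 0.0
```

Request:
{"api": "arm_command", "payload": {"plan": [[0, 0, 0, 0, 0, 0, 1], [0, 0, 0, 0, 0, 0, 1], [0, 0, 0, 0, 0, 0, 1]]}}

```text
time_s: 31.9
eef_pos: [0.4245, 0.0915, 0.4163]
tool_rot: [0.705, 0.709, 0.001, -0.0]
wrist_force: [0.7, 0.1, 0.1]
finger_gap: 0.997
grip_force: 0.0
```

```bash
python3 - <<'E'
from h import *
d=snap("wrist","w15");s=d["s"];print(s["eef_pos"],s["qpos"].round(2));c,p=jug(d,(.426,.093));print(p)
go(*c,.25,0)
e=snap("scene");a=d["frame"][:,:,::-1];b=cv2.resize(e["frame"][150:310,220:420,::-1],(480,384));cv2.imwrite("pics/w15c.png",cv2.resize(np.hstack([a[:,100:420],b]),None,fx=.95,fy=.95))
E
```

```text
[0.42453538 0.09150447 0.41630048] [ 0.04  0.46 -0.53  2.09  0.37  0.68 -0.73]
jug [0.4261 0.0935] r 0.0304 n 146 handle dir 85.7 far 0.074 174
[256.65677181 174.06022717]
go [ 2.000e+00  1.600e+00  1.662e+02  1.000e-01 -1.000e-01  3.000e-01]
```

View pics/w15c.png

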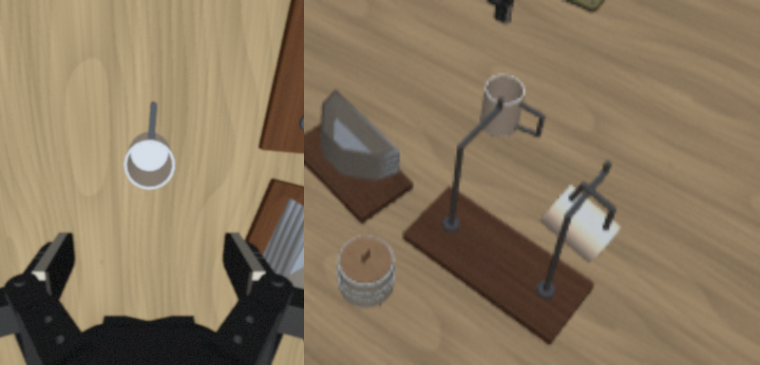

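Jug A hangs on the left hook. Jug B's rim is at (150,163) in the left panel with its handle up, direction 85.7°.

Request:
{"api": "arm_command", "payload": {"plan": [[2, 1.6, 50, 0, 0, 4.6, 1], [2, 1.6, 100, 0, 0, 4.6, 1], [2, 1.6, 150, 0, 0, 4.6, 1], [2, 1.6, 165, 0, 0, 4.6, 1], [2, 1.6, 165, 0, 0, 4.6, 1], [2, 1.6, 165, 0, 0, 4.6, 1], [2, 1.6, 165, 0, 0, 4.6, 1]]}}

```text
time_s: 32.7
eef_pos: [0.4262, 0.093, 0.2523]
tool_rot: [0.734, 0.68, 0.002, 0.0]
wrist_force: [0.4, 0.1, 0.6]
finger_gap: 0.998
grip_force: 0.0
```

```bash
python3 - <<'E'
from h import *
s=env.sense();print(s["eef_pos"],s["wrist_force"]);go(.4261,.0935,.205,-4.3,s)
E
```

```text
[0.4261669  0.09298152 0.25229877] [0.39062205 0.05560826 0.56976091]
go [ 0.4 -0.2 47.3  0.1 -0.1 -0.1]
```

Request:
{"api": "arm_command", "payload": {"plan": [[0.4, -0.2, 30, 0, 0, 0, 1], [0.4, -0.2, 47, 0, 0, 0, 1], [0.4, -0.2, 47, 0, 0, 0, 1], [0.4, -0.2, 47, 0, 0, 0, 1]]}}

```text
time_s: 33.1
eef_pos: [0.4265, 0.0934, 0.2051]
tool_rot: [0.734, 0.679, 0.002, 0.0]
wrist_force: [-0.4, 0.2, 0.4]
finger_gap: 1.001
grip_force: 0.0
```

Request:
{"api": "arm_command", "payload": {"plan": [[0, 0, 0, 0, 0, 0, -1], [0, 0, 0, 0, 0, 0, -1], [0, 0, 0, 0, 0, 0, -1], [0, 0, 0, 0, 0, 0, -1], [0, 0, 0, 0, 0, 0, -1], [0, 0, 0, 0, 0, 0, -1]]}}

```text
time_s: 33.7
eef_pos: [0.4261, 0.0933, 0.2056]
tool_rot: [0.734, 0.679, 0.001, 0.0]
wrist_force: [-0.2, 0.4, 4.8]
finger_gap: 0.72
grip_force: 64.8
```

Request:
{"api": "arm_command", "payload": {"plan": [[0, 0, -50, 0, 0, 0, -1], [0, 0, -100, 0, 0, 0, -1], [0, 0, -150, 0, 0, 0, -1], [0, 0, -168, 0, 0, 0, -1], [0, 0, -168, 0, 0, 0, -1], [0, 0, -168, 0, 0, 0, -1]]}}

```text
time_s: 34.3
eef_pos: [0.4255, 0.0928, 0.3738]
tool_rot: [0.734, 0.679, 0.001, -0.0]
wrist_force: [-0.7, -0.6, -1.8]
finger_gap: 0.72
grip_force: 66.2
```

```bash
python3 - <<'E'
from h import *
s=env.sense();print(s["eef_pos"],s["finger_gap"]);go(.5075,.1037,.373,-4.6,s)
E
```

```text
[0.4254785  0.0928393  0.37383769] 0.7202340303289961
go [17.2 80.9  1.   0.1 -0.1  0.2]
```

Request:
{"api": "arm_command", "payload": {"plan": [[17, 40, 1, 0, 0, 0.2, -1], [17, 81, 1, 0, 0, 0.2, -1], [17, 81, 1, 0, 0, 0.2, -1], [17, 81, 1, 0, 0, 0.2, -1], [17, 81, 1, 0, 0, 0.2, -1]]}}

```text
time_s: 34.8
eef_pos: [0.5063, 0.1039, 0.3701]
tool_rot: [0.734, 0.679, -0.002, -0.001]
wrist_force: [-0.4, -0.2, -1.5]
finger_gap: 0.718
grip_force: 66.3
```

```bash
python3 - <<'E'
from h import *
s=env.sense();print(s["eef_pos"],s["finger_gap"]);go(.5972,.0965,.373,-4.6,s)
E
```

```text
[0.50631659 0.10391193 0.37007596] 0.7181256797974497
go [-0.3 91.2 -3.3 -0.2  0.1  0.1]
```

Request:
{"api": "arm_command", "payload": {"plan": [[0, 20, -2, 0, 0, 0, -1], [0, 40, -2, 0, 0, 0, -1], [0, 60, -2, 0, 0, 0, -1], [0, 60, -2, 0, 0, 0, -1]]}}

```text
time_s: 35.2
eef_pos: [0.5685, 0.0988, 0.3727]
tool_rot: [0.735, 0.678, 0.0, -0.0]
wrist_force: [0.4, -0.0, -2.1]
finger_gap: 0.719
grip_force: 66.4
```

Request:
{"api": "arm_command", "payload": {"plan": [[0, 20, 0, 0, 0, 0, -1], [0, 31, 0, 0, 0, 0, -1], [0, 31, 0, 0, 0, 0, -1], [0, 31, 12, 0, 0, 0, -1], [0, 31, 22, 0, 0, 0, -1], [0, 31, 26, 0, 0, 0, -1], [0, 31, 26, 0, 0, 0, -1]]}}

```text
time_s: 35.9
eef_pos: [0.5976, 0.0968, 0.3463]
tool_rot: [0.734, 0.679, -0.001, -0.001]
wrist_force: [0.5, 0.3, -2.0]
finger_gap: 0.721
grip_force: 66.3
```

```bash
python3 - <<'E'
from h import *
s=env.sense();print(s["eef_pos"],s["wrist_force"]);go(.5972,.0965,.3455,-4.6,s)
E
```

```text
[0.59761896 0.096769   0.34627933] [ 0.5106038   0.25309013 -2.01987636]
go [-0.3 -0.4  0.8 -0.1  0.   0.1]
```

Request:
{"api": "arm_command", "payload": {"plan": [[0, 0, 2, 0, 0, 0, -1], [0, 0, 3, 0, 0, 0, -1], [0, 0, 3, 0, 0, 0, -1], [0, 0, 3, 0, 0, 0, -1]]}}

```text
time_s: 36.3
eef_pos: [0.5984, 0.0971, 0.345]
tool_rot: [0.735, 0.679, 0.0, -0.0]
wrist_force: [-3.1, -0.2, 5.0]
finger_gap: 0.72
grip_force: 66.8
```

The wrist force turned upward as the handle's bar came down on the hook arm, so the loop is on. Releasing.

Request:
{"api": "arm_command", "payload": {"plan": [[0, 0, -1, 0, 0, 0, 1], [0, 0, -1, 0, 0, 0, 1], [0, 0, -1, 0, 0, 0, 1], [0, 0, -1, 0, 0, 0, 1], [0, 0, -40, 0, 0, 0, 1], [0, 0, -90, 0, 0, 0, 1], [0, 0, -130, 0, 0, 0, 1], [0, 0, -130, 0, 0, 0, 1]]}}

```text
time_s: 37.1
eef_pos: [0.5995, 0.0983, 0.4805]
tool_rot: [0.735, 0.678, 0.006, 0.002]
wrist_force: [0.1, -0.0, 0.6]
finger_gap: 1.003
grip_force: 0.0
```

Request:
{"api": "arm_command", "payload": {"plan": [[-150, -50, 0, 0, 0, 0, 1], [-200, -100, 0, 0, 0, 0, 1], [-200, -100, 0, 0, 0, 0, 1], [-200, -150, 0, 0, 0, 0, 1], [-200, -150, 0, 0, 0, 0, 1], [-200, -150, 0, 0, 0, 0, 1], [-200, -150, 0, 0, 0, 0, 1], [-200, -150, 0, 0, 0, 0, 1]]}}

```text
time_s: 37.9
eef_pos: [0.434, -0.0901, 0.4745]
tool_rot: [0.734, 0.679, 0.001, 0.0]
wrist_force: [0.6, -0.0, 0.2]
finger_gap: 0.998
grip_force: 0.0
```

Request:
{"api": "arm_command", "payload": {"plan": [[0, 0, 0, 0, 0, 0, 1], [0, 0, 0, 0, 0, 0, 1], [0, 0, 0, 0, 0, 0, 1], [0, 0, 0, 0, 0, 0, 1], [0, 0, 0, 0, 0, 0, 1], [0, 0, 0, 0, 0, 0, 1], [0, 0, 0, 0, 0, 0, 1], [0, 0, 0, 0, 0, 0, 1]]}}

```text
time_s: 38.7
eef_pos: [0.433, -0.0907, 0.4743]
tool_rot: [0.735, 0.678, 0.0, -0.0]
wrist_force: [-0.1, -0.1, 0.4]
finger_gap: 1.001
grip_force: 0.0
```

Request:
{"api": "arm_command", "payload": {"plan": [[0, 0, 0, 0, 0, 0, 1], [0, 0, 0, 0, 0, 0, 1], [0, 0, 0, 0, 0, 0, 1], [0, 0, 0, 0, 0, 0, 1], [0, 0, 0, 0, 0, 0, 1], [0, 0, 0, 0, 0, 0, 1], [0, 0, 0, 0, 0, 0, 1], [0, 0, 0, 0, 0, 0, 1]]}}

```text
time_s: 39.5
eef_pos: [0.433, -0.0907, 0.4743]
tool_rot: [0.735, 0.678, 0.0, -0.0]
wrist_force: [-1.1, -0.7, 0.4]
finger_gap: 1.002
grip_force: 0.0
```

```bash
python3 - <<'E'
from h import *
e=snap("scene");cv2.imwrite("pics/end.png",cv2.resize(e["frame"][140:310,150:420,::-1],(780,491),interpolation=cv2.INTER_CUBIC));print(e["s"]["time_s"],e["s"]["eef_pos"])
E
```

```text
39.5 [ 0.43303403 -0.09070438  0.47430329]
```

View pics/end.png

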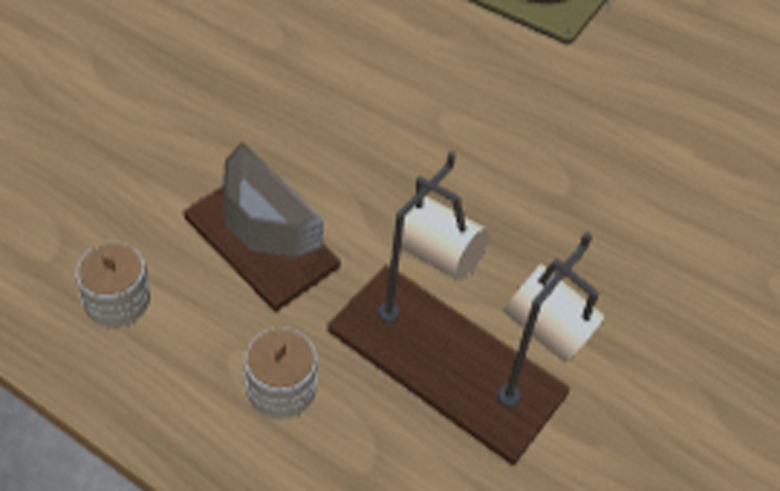

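The final view shows both jugs hanging, at (435,235) and (555,310). The tray stack is level on the board at (270,215), and the candles stand where they were. I'll let the swinging die down briefly and hand in.

Request:
{"api": "arm_command", "payload": {"plan": [[0, 0, 0, 0, 0, 0, 1], [0, 0, 0, 0, 0, 0, 1], [0, 0, 0, 0, 0, 0, 1], [0, 0, 0, 0, 0, 0, 1], [0, 0, 0, 0, 0, 0, 1], [0, 0, 0, 0, 0, 0, 1], [0, 0, 0, 0, 0, 0, 1], [0, 0, 0, 0, 0, 0, 1]]}}

```text
time_s: 40.35
eef_pos: [0.433, -0.0907, 0.4743]
tool_rot: [0.735, 0.678, 0.0, -0.0]
wrist_force: [-0.5, 0.0, 0.3]
finger_gap: 1.0
grip_force: 0.0
```

Request:
{"api": "arm_command", "payload": {"plan": [[0, 0, 0, 0, 0, 0, 1], [0, 0, 0, 0, 0, 0, 1], [0, 0, 0, 0, 0, 0, 1], [0, 0, 0, 0, 0, 0, 1], [0, 0, 0, 0, 0, 0, 1], [0, 0, 0, 0, 0, 0, 1], [0, 0, 0, 0, 0, 0, 1], [0, 0, 0, 0, 0, 0, 1]]}}

```text
time_s: 41.15
eef_pos: [0.433, -0.0907, 0.4743]
tool_rot: [0.735, 0.678, 0.0, -0.0]
wrist_force: [0.7, 0.5, 0.3]
finger_gap: 0.996
grip_force: 0.0
```

```bash
python3 -c "
from rig import env
print(env.finish_job())"
```

```text
the job is handed in; nothing more can be done
None
```

The job is handed in at about 41 s of the 210 s allowed: all three loose trays are nested in the fixed tray, both jugs hang one on each hook, and the candles were not touched; no verdict came back.

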